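# Put the brew bar's tools back in their own places

### The arm

A 6-joint arm with a two-finger parallel gripper is mounted at the origin on a cart in front of the work surface, level with it; the furniture and walls round the work are solid. World frame = base frame: x ahead of the robot, y to its left, z up, the work surface at z = 0. Lengths are in m, angles in rad, forces in N, time in s.
With the tool pointing down it reaches from about 0.35 to 0.975 m from the base axis. Payload 4.9 kg.
Tool frame: the origin (TCP) lies at the very end of the fingers, on their centre line; the grasp point (between the pads) lies 19 mm behind it; z points along the fingers, y is the line along which they close (so a half turn about z gives the same grasp; the last joint's range is limited). The gripper opens to 85 mm and grips with 20 to 120 N. Pads are 22 mm wide; open, the fingers measure 114 mm over their backs; the gripper's body (76 mm by 85 mm) begins 54 mm behind the grasp point. The pads swing forward as they close: fully open they stand 13 mm farther back than shut.
Start: joints at [1.015, 0.053, 1.613, -0, 1.476, -0.119], TCP at [0.264, 0.566, 0.201] pointing down, gripper open.
Joint ranges: [-3.01, 3.01], [-1.01, 2.22], [0.06, 2.58], [-1.02, 4.17], [0.09, 2.62], [-3.14, 3.14]. Speed limits (rad/s): [2.57, 2.57, 3.14, 3.14, 3.14, 3.14].

### API

Orientations are given as a unit quaternion [w, x, y, z].
In Python, from plant import * gives the robot as it stands.
- The arm moves only by the tool jog_arm, never from a script. Its argument "moves" is a list that holds one entry, the list of rows, each a list of 7 numbers: the finger opening in cm, from 0 to 8.54, then the shift along the tool's x, y, z in cm, then the turn, a rotation vector about the tool's x, y, z in rad. A call has 1 to 20 rows; each row shifts and turns the commanded pose from where the row before left it, along the tool's axes as they then stand; what a row does not reach is not made up. A row lasts 1/12 s, in which the tool goes at most 41.7 mm and 7.16 degrees, less where a joint would pass 70% of its speed; a pose out of reach is approached as far as the arm can. A call is refused whole if a number of a shift passes 4.17 or a number of a turn 0.125, either way. A call with a gripper value outside its range is refused whole. The fingers move at their own pace and stop on an object; the grip force is fixed at half the most. Time passes only in rows, so rows that do not move let the fingers close. It gives the time, the measured TCP pose, the force, the opening and the grip force at its end, in the units of the state.
- state(): the state, without advancing time (a new reading comes with each control period).
- grab_frame(name): name is "scene" or "top"; returns a dict with "color" (384x512x3 uint8, blue, green, red), "depth" (384x512 float32, m along the optical axis (not along the pixel's ray), 0 where there is no reading), "fx", "fy", "cx", "cy" (pixels), "R" (3x3) and "t" (3): a world point X has camera coordinates R X + t. Camera axes: x right, y down, z forward; pixel columns grow to the right and rows downward; lengths in m; the calibration is good to about 2 mm. A picture is of the moment at which its call begins.
- job_done(): hands the job in; it is judged then, once.
Trained networks look in a picture, given as the dict that the camera call returned (one of the last four; its "shot" number tells which), for a name from the list of things; names that differ only in an ending like _2 or _b are one class to them, and where a whole thing is asked for, a point or a joint stands for the part that bears it (a point fixed in the world has none). Each returns a list of dicts, best first, with "p" (0 to 1); they miss things now and then, are a little off and sometimes report something else, mostly with a low value. They report only what shows in the picture. A call takes as long as a camera call. They do not tell look-alikes from the thing itself.
- recognise(name, picture): "rect" ([centre column, centre row, width, height] in pixels, round what is visible of it).
- regions_of(name, picture): "pixels" (384x512 bool, what is visible of it) and "rect" ([centre column, centre row, width, height] in pixels, round what is visible of it).
The state is a dict: "time": time; "joint_pos": joint angles; "joint_vel": joint speeds; "joint_efforts": joint torques, N m; "tool_pos": TCP position; "tool_rot": TCP orientation; "contact_force": force on the tool from outside, world axes, zero at the start; "ft_torque": the same for the moment, N m; "gripper_width": opening from 0.0 (shut) to 1.0 (fully open); "grasp_force": force on a finger pad.
Only numpy, scipy, OpenCV 4.12 (cv2) and the standard library are available. Lean on these libraries where they do the work, as an engineer would, in place of code of your own. Each camera call takes 0.05 s, during which the arm holds its last target. There are 200 camera calls.

### The job

The brew bar's tools lie mixed along the front of the counter; put each one back where its kind belongs, ready for the next shift. Stand the tamper upright in the round black seat, stand the dosing cup upright in the middle of the scale's weighing plate, lay the grinder brush along the wooden rest so that it lies in both notches, about centred, and lay the two coffee spoons in the shallow wooden tray, flat, lengthwise and side by side, neither resting on the other. Do not move or tip the espresso cup that waits at the left end of the row.

Things in the scene. Friction and masses are not known exactly. Their poses are not given: they have to be found in the camera images.
- tamper: Coffee tamper standing upright: round steel base 58 mm across and 18 mm high, thin neck (28 mm) up to 28 mm, then a turned wooden handle up to 36 mm across, 94 mm high in all, about 0.42 kg. Origin: centre of the underside; z up along the handle. Grip the handle from above about 65 mm above the origin.
- brush: Grinder brush lying on the counter: 186 mm long, wooden handle 20 mm wide and 14 mm high, bristles up to 27 mm wide, 50 g. Origin: middle of its length, on the underside; x runs along it towards the bristles (the handle is from x = -93 to +45 mm). It balances within a few mm of the origin: grip it there, across the handle.
- dosing_cup: Small round steel cup with straight sides and no ear, brown coffee showing inside, 59 mm across, 46 mm high, 90 g, standing upright. Origin: centre of the underside; z up.
- spoon_a: Coffee spoon lying bowl up: 135 mm long, bowl 25 mm wide, 10 mm high, 20 g. Origin: middle of its length, on the underside; x runs along it towards the bowl (bowl from x = +17 to +68 mm). At the origin the stem is 7 mm wide and lies 4 to 10 mm above the surface: grip it there, across.
- spoon_b: A second coffee spoon, exactly like spoon_a (the two may change places).
- tamper_seat: Home of the tamper: a fixed round black rubber dish, 95 mm across and 18 mm high, with a round well 71 mm across whose floor is 6 mm above the counter. Origin: centre of its underside; z up.
- scale_plate (a point): Home of the dosing cup: centre of the top of the square steel weighing plate of a flat black coffee scale (150 x 130 mm, fixed; plate 104 mm along x, 122 mm along y, top 22 mm above the counter, centred 18 mm beyond the scale's middle). z up; x points from the touch keys, in front, towards the plate.
- brush_rest: Home of the brush: fixed dark wooden rest, base 120 x 68 x 10 mm, with two upright cheeks, each with a notch 42 mm wide, open above; the brush lies across both, either way round. Origin: centre of underside; x along the brush's lie, z up. Cheeks at x = -43 and +43 mm, 14 mm thick; notch floors 22 mm, cheek tops 34 mm above the counter; 72 mm free between the cheeks for fingers, down to 10 mm.
- spoon_tray: Home of the two spoons: a fixed shallow dark wooden tray with grey lining, 165 x 115 mm outside, 155 x 105 mm inside, floor 5 mm and wall tops 18 mm above the counter. Origin: centre of its underside; x along its long side, z up.
- served_cup: Bystander: white espresso cup with an ear, 62 mm across, 82 mm over the ear, 58 mm high, loose, standing at the left front of the tools; leave it alone. Origin: on the underside, 10 mm from the cup's axis towards the ear (-y). (Steel pitcher, cocoa shaker, sugar box and saucers, at most 105 mm high, stand fixed behind the homes. A tall wall rises on the right, at y = -0.37.)
There are look-alikes about, which are no part of the job. Leave any turquoise look-alike of the dosing_cup alone.

How it is judged:
By the outcome, as a careful person would: the job done as asked, in the order asked, and still so for the second after the job is handed in, with the robot touching nothing.
It also fails if it takes over 136 s, if anything falls off the work surface, if the arm or the gripper's body presses on something with over 40 N, if the wrist force passes 120 N, or if a joint passes its speed limit or range.

## Working session

There is one attempt and no reset: what is moved stays moved. The work goes in short steps, Python scripts to look and compute and a tool call to move; the robot and the scene stay as the last step left them, time stands still between calls to the robot, and variables do not carry over. Pictures are saved under pics/ and viewed, at most 14 in all, crops included, and the job is handed in when it is done.

Besides the shell and the picture viewer there is one more tool, called by a JSON object that holds its "api" and its "payload". jog_arm: Moves the arm, as the interface text tells. Its arguments: {"type":"object","properties":{"moves":{"type":"array"}},"required":["moves"]}

```bash
mkdir -p pics; ls
python3 - <<'E'
from plant import *
import cv2,numpy as np
s=state();print({k:np.round(v,3) for k,v in s.items()})
for n in("scene","top"):
    f=grab_frame(n);cv2.imwrite(f"pics/{n}0.png",cv2.resize(f["color"],(800,600),interpolation=cv2.INTER_CUBIC))
    np.savez(f"{n}0.npz",**f)
    for k in ["tamper","brush","dosing_cup","spoon_a","tamper_seat","scale_plate","brush_rest","spoon_tray","served_cup"]:
        try:
            print(n,k,[(np.round(d["rect"]).astype(int).tolist(),round(d["p"],2)) for d in recognise(k,f)][:5])
        except Exception as e: print(k,e)
    print(f["R"],f["t"],f["fx"])
E
```

```text
pics
{'time': np.float64(0.0), 'joint_pos': array([ 1.015,  0.053,  1.614, -0.   ,  1.476, -0.119]), 'joint_vel': array([-0.   ,  0.001, -0.001, -0.001,  0.   , -0.001]), 'joint_efforts': array([ 1.0000e-03, -3.9370e+01, -3.7017e+01, -0.0000e+00,  7.0000e-03,
        0.0000e+00]), 'tool_pos': array([0.264, 0.566, 0.2  ]), 'tool_rot': array([-0.   ,  0.217,  0.976, -0.001]), 'contact_force': array([0.483, 0.185, 0.021]), 'ft_torque': array([-0.026, -0.017, -0.001]), 'grasp_force': np.float64(0.0), 'gripper_width': np.float64(0.999)}
scene tamper [([279, 210, 23, 35], 0.57), ([294, 346, 30, 33], 0.57)]
scene brush [([259, 287, 56, 55], 0.87)]
scene dosing_cup [([287, 152, 16, 25], 0.86), ([326, 158, 24, 25], 0.85), ([333, 133, 27, 21], 0.78), ([291, 127, 14, 19], 0.55)]
scene spoon_a [([269, 248, 55, 17], 0.64), ([282, 181, 45, 7], 0.52)]
scene tamper_seat [([208, 185, 35, 32], 0.61)]
scene scale_plate [([192, 226, 59, 46], 0.86), ([278, 211, 22, 33], 0.42)]
scene brush_rest [([174, 280, 57, 48], 0.94)]
scene spoon_tray [([226, 143, 65, 41], 0.85)]
scene served_cup [([292, 346, 30, 34]
[... 232 characters left out ...]
[189, 225, 34, 67], 0.88)]
top dosing_cup [([369, 212, 25, 23], 0.96), ([340, 256, 24, 22], 0.95), ([375, 256, 22, 24], 0.76), ([334, 212, 23, 17], 0.62)]
top spoon_a [([223, 225, 12, 50], 0.59), ([301, 217, 21, 49], 0.55), ([185, 224, 34, 64], 0.21)]
top tamper_seat [([276, 145, 35, 31], 0.78)]
top scale_plate [([223, 147, 57, 65], 0.7), ([224, 225, 12, 46], 0.52)]
top brush_rest [([172, 149, 41, 46], 0.76), ([277, 145, 34, 34], 0.68)]
top spoon_tray [([328, 147, 54, 63], 0.84)]
top served_cup [([137, 270, 31, 20], 0.91)]
[[-0.02799147 -0.99952074 -0.01321964]
 [-0.99583225  0.02903169 -0.08645979]
 [ 0.08680214  0.01074441 -0.99616763]] [0.03478641 0.51332492 1.20395467] 452.00869316926963
```

View pics/top0.png

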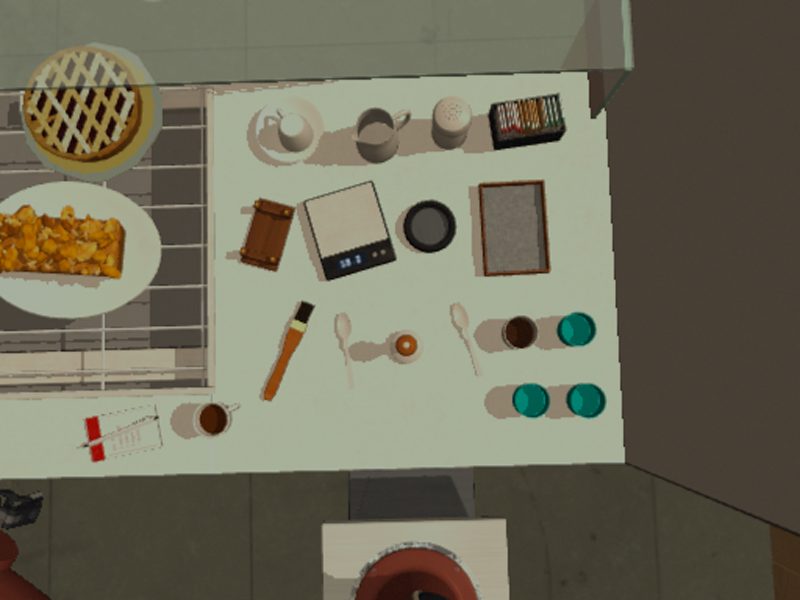

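View pics/scene0.png

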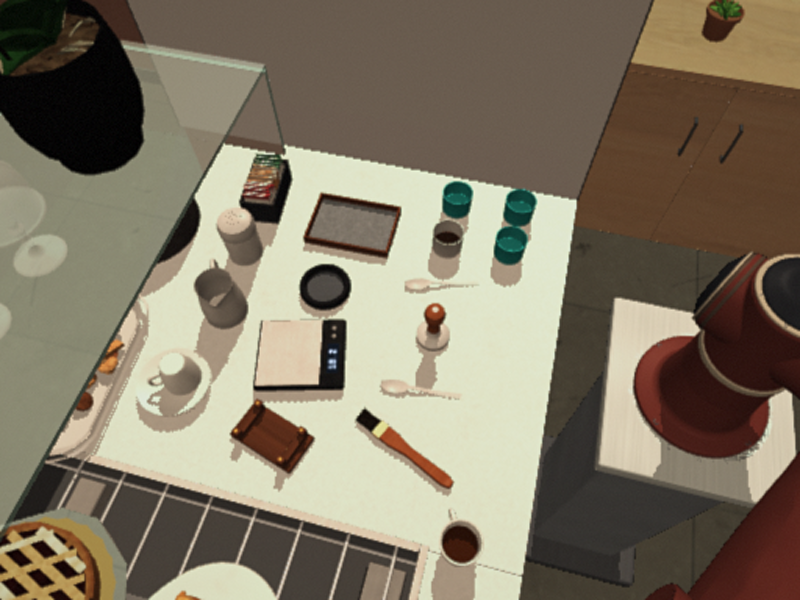

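The top picture (800x600 scale) shows the tamper at (405,345), the brush from (268,395) to its bristles at (305,305), and spoons at (345,350) and (467,340). The brown dosing cup is at (520,330), with three turquoise look-alikes beside it. Homes are the rest (267,234), scale (349,230), seat (430,226) and tray (514,228). The served cup is at (212,418). The scene picture agrees and shows a glass case to the far left.

```bash
cat > h.py <<'E'
from plant import *
import cv2,numpy as np
def world(f,z=None):
    v,u=np.mgrid[0:384,0:512]
    r=np.stack([(u-f["cx"])/f["fx"],(v-f["cy"])/f["fy"],np.ones(u.shape)],-1)
    R,t=f["R"],f["t"]; d=f["depth"][...,None]
    if z is None: P=(r*d-t)@R; P[f["depth"]==0]=np.nan; return P
    c=-R.T@t; w=r@R; return c+w*((z-c[2])/w[...,2])[...,None]
def rect(xy):
    (c,s,a)=cv2.minAreaRect(xy.astype(np.float32)); 
    if s[0]<s[1]: s=s[::-1]; a+=90
    return np.round(np.r_[c,s],4),round((a+90)%180-90,1)
E
python3 - <<'E'
from h import *
names={"tamper":(.06,.1),"brush":(.006,.04),"dosing_cup":(.036,.06),"spoon_a":(.002,.03),"tamper_seat":(.013,.03),"scale_plate":(.014,.04),"brush_rest":(.005,.06),"spoon_tray":(.012,.03),"served_cup":(.04,.07)}
for n in("top","scene"):
    f=grab_frame(n); W=world(f)
    for k,(a,b) in names.items():
        for d in regions_of(k,f)[:4]:
            m=d["pixels"]; P=W[m]; P=P[np.isfinite(P[:,2])]
            Q=P[(P[:,2]>a)&(P[:,2]<b)]
            if len(Q)<5: print(n,k,round(d["p"],2),"few",len(P),np.median(P,0).round(3)); continue
            print(n,k,round(d["p"],2),len(P),len(Q),"z",np.percentile(Q[:,2],[5,50,95]).round(3),"mean",Q.mean(0).round(4),*rect(Q[:,:2]))
    np.savez(n+"0.npz",W=W,**f)
    mm=np.abs(W[...,2])<.006; print("table",np.nanmedian(W[...,2][mm]))
f=np.load("top0.npz");W=f["W"]
print("max z in the counter band, by x", [(x,np.round(np.nanpercentile(W[...,2][(abs(W[...,0]-x)<.02)&(W[...,1]<.35)&(W[...,1]>-.33)],99),3)) for x in np.arange(.35,1.1,.05).round(2)])
E
```

```text
top tamper 0.86 321 153 z [0.078 0.088 0.093] mean [0.4494 0.0019 0.0873] [0.4497 0.0027 0.0335 0.0335] -1.5
top brush 0.62 552 479 z [0.007 0.01  0.014] mean [0.453  0.2073 0.0103] [0.4469 0.2082 0.1815 0.0263] -22.0
top dosing_cup 0.73 402 49 z [0.036 0.043 0.047] mean [ 0.47   -0.2     0.0428] [ 0.4696 -0.1939  0.0577  0.054 ] 82.3
top dosing_cup 0.73 446 60 z [0.037 0.043 0.048] mean [ 0.4739 -0.2937  0.0428] [ 0.4719 -0.2915  0.0585  0.056 ] 88.2
top dosing_cup 0.65 447 65 z [0.037 0.044 0.048] mean [ 0.3523 -0.303   0.043 ] [ 0.3497 -0.3011  0.0572  0.0564] -67.6
top spoon_a 0.68 241 134 z [0.002 0.005 0.009] mean [ 0.4777 -0.1019  0.0053] [ 0.4603 -0.1052  0.1302  0.0236] 14.0
top spoon_a 0.61 113 66 z [0.002 0.004 0.007] mean [0.4785 0.1083 0.0041] [0.4461 0.1085 0.1211 0.0197] 0.3
top spoon_a 0.25 few 429 [0.335 0.337 0.036]
top tamper_seat 0.77 860 250 z [0.014 0.017 0.02 ] mean [ 0.6594 -0.0444  0.0167] [ 0.6616 -0.045   0.0901  0.0854] -1.7
top scale_plate 0.85 2493 2394 z [0.015 0.02  0.024] mean [0.6573 0.0958 0.0198] [0.6578 0.0955 0.1492 0.129 ] 15.4
top brush_rest 0.
[... 1398 characters left out ...]
.1201  0.021 ] 12.3
scene tamper_seat 0.84 816 250 z [0.014 0.016 0.02 ] mean [ 0.6635 -0.0383  0.0166] [ 0.6634 -0.0419  0.092   0.0879] -75.6
scene scale_plate 0.9 2623 2470 z [0.016 0.021 0.024] mean [0.6578 0.103  0.0205] [0.6596 0.0991 0.1504 0.131 ] 15.6
scene brush_rest 0.6 1267 1253 z [0.007 0.011 0.032] mean [0.6555 0.2472 0.0141] [0.6578 0.2454 0.1211 0.0675] -16.3
scene spoon_tray 0.98 1837 320 z [0.013 0.016 0.019] mean [ 0.6555 -0.1893  0.0161] [ 0.6555 -0.1925  0.1651  0.1198] 1.2
scene served_cup 0.61 773 252 z [0.041 0.055 0.059] mean [0.3364 0.3283 0.0531] [0.3368 0.3329 0.0639 0.0605] 77.9
table -0.0004933566206941274
  return np.nanmean(a, axis, out=out, keepdims=keepdims)
```

Run:
```python
from h import *
for n in("top","scene"):
    f=grab_frame(n); W=world(f); im=f["color"].astype(int)
    for k,z in(("spoon_a",.006),("brush",.012)):
        for d in regions_of(k,f)[:3]:
            u,v,w,h=d["rect"]; 
            box=np.zeros((384,512),bool); box[int(v-h/2-8):int(v+h/2+9),int(u-w/2-8):int(u+w/2+9)]=1
            m=d["pixels"]&(np.nan_to_num(W[...,2],nan=9)<.03)
            # also height mask within box
            m2=box&(W[...,2]>.0035)&(W[...,2]<.02)
            nl,L,S,_=cv2.connectedComponentsWithStats(cv2.morphologyEx(m2.astype(np.uint8),cv2.MORPH_CLOSE,np.ones((3,3))))
            m2=(L==1+np.argmax(S[1:,4]))
            for q,t in((m,"net"),(m2,"hgt")):
                xy=world(f,z)[q][:,:2]; c=xy.mean(0); a=np.linalg.svd(xy-c,full_matrices=False)[2][0]; a*=np.sign(a[0])
                s=(xy-c)@a; lo,hi=s.min(),s.max(); nb=np.array([-1*a[1],a[0]]); 
                # end centres
                e=[xy[np.abs(s-lo)<.02].mean(0),xy[np.abs(s-hi)<.02].mean(0)]; dd=e[1]-e[0]
                print(n,k,t,round(d["p"],2),len(xy),"mid",(c+a*(lo+hi)/2).round(4),"len",round(hi-lo,4),"ang pca",np.degrees(np.arctan2(a[1],a[0])).round(1),"ends",np.degrees(np.arctan2(dd[1],dd[0])).round(1),"midends",((e[0]+e[1])/2).round(4))
    c=[f["color"][195:265,170:320],f["color"][165:310,220:320]][n=="scene"]
    cv2.imwrite(f"pics/c_{n}.png",cv2.resize(c,None,fx=4,fy=4,interpolation=cv2.INTER_CUBIC))
```

```text
top spoon_a net 0.63 199 mid [ 0.4592 -0.1074] len 0.1337 ang pca 16.4 ends 16.2 midends [ 0.4584 -0.1075]
top spoon_a hgt 0.63 168 mid [ 0.4724 -0.1037] len 0.1149 ang pca 16.6 ends 17.0 midends [ 0.4724 -0.1033]
top spoon_a net 0.54 116 mid [0.4475 0.1058] len 0.1247 ang pca 5.9 ends 6.0 midends [0.4437 0.1057]
top spoon_a hgt 0.54 166 mid [0.4696 0.1089] len 0.1075 ang pca 8.0 ends 6.8 midends [0.4682 0.1097]
top brush net 0.86 564 mid [0.4488 0.2081] len 0.1824 ang pca -24.4 ends -24.5 midends [0.4491 0.2083]
top brush hgt 0.86 571 mid [0.4411 0.2127] len 0.2004 ang pca -23.9 ends -24.3 midends [0.4431 0.214 ]
scene spoon_a net 0.68 138 mid [ 0.4627 -0.1026] len 0.1284 ang pca 15.2 ends 15.8 midends [ 0.4619 -0.1023]
scene spoon_a hgt 0.68 99 mid [ 0.4809 -0.0981] len 0.0912 ang pca 16.4 ends 15.9 midends [ 0.4817 -0.0968]
scene spoon_a net 0.47 223 mid [0.4483 0.1097] len 0.132 ang pca 4.8 ends 4.9 midends [0.4476 0.11  ]
scene spoon_a hgt 0.47 161 mid [0.4751 0.1114] len 0.0909 ang pca 3.9 ends 3.7 midends [0.4747 0.1105]
scene brush net 0.77 698 mid [0.4502 0.214 ] len 0.1837 ang pca -24.0 ends -24.2 midends [0.4505 0.2142]
scene brush hgt 0.77 677 mid [0.4496 0.2137] len 0.1839 ang pca -24.4 ends -24.2 midends [0.4501 0.2137]
```

{"api": "jog_arm", "payload": {"moves": [[[8.5, 0, 0, 0, 0, 0, -0.11], [8.5, 0, 0, 0, 0, 0, -0.11], [8.5, 0, 0, 0, 0, 0, -0.11], [8.5, 0, 0, 0, 0, 0, -0.11]]]}}

```text
time: 2.63
tool_pos: [0.2644, 0.5663, 0.2011]
tool_rot: [-0.0, -0.004, 1.0, -0.0]
contact_force: [-0.8, 0.0, 0.0]
gripper_width: 0.996
grasp_force: 0.0
```

{"api": "jog_arm", "payload": {"moves": [[[8.5, -1.17, -3.5, 0, 0, 0, 0], [8.5, -1.17, -3.5, 0, 0, 0, 0], [8.5, -1.17, -3.5, 0, 0, 0, 0], [8.5, -1.17, -3.5, 0, 0, 0, 0], [8.5, -1.17, -3.5, 0, 0, 0, 0], [8.5, -1.17, -3.5, 0, 0, 0, 0], [8.5, -1.17, -3.5, 0, 0, 0, 0], [8.5, -1.17, -3.5, 0, 0, 0, 0], [8.5, -1.17, -3.5, 0, 0, 0, 0], [8.5, -1.17, -3.5, 0, 0, 0, 0], [8.5, -1.17, -3.5, 0, 0, 0, 0], [8.5, -1.17, -3.5, 0, 0, 0, 0], [8.5, -1.17, -3.5, 0, 0, 0, 0], [8.5, -1.17, -3.5, 0, 0, 0, 0], [8.5, -1.17, -3.5, 0, 0, 0, 0], [8.5, -1.17, -3.5, 0, 0, 0, 0], [8.5, 0, 0, 0, 0, 0, 0], [8.5, 0, 0, 0, 0, 0, 0]]]}}

```text
time: 4.13
tool_pos: [0.4536, 0.0055, 0.2011]
tool_rot: [-0.0, 0.0, 1.0, 0.0]
contact_force: [0.9, 0.7, 0.9]
gripper_width: 0.999
grasp_force: 0.0
```

{"api": "jog_arm", "payload": {"moves": [[[8.5, 0.2, 0, 2, 0, 0, 0], [8.5, 0, 0, 2, 0, 0, 0], [8.5, 0, 0, 2, 0, 0, 0], [8.5, 0, 0, 2, 0, 0, 0], [8.5, 0, 0, 2, 0, 0, 0], [8.5, 0, 0, 2, 0, 0, 0], [8.5, 0, 0, 2, 0, 0, 0], [8.5, 0, 0, 1.5, 0, 0, 0], [8.5, 0, 0, 0, 0, 0, 0], [2, 0, 0, 0, 0, 0, 0], [2, 0, 0, 0, 0, 0, 0], [2, 0, 0, 0, 0, 0, 0], [2, 0, 0, 0, 0, 0, 0], [2, 0, 0, 0, 0, 0, 0], [2, 0, 0, 0, 0, 0, 0], [2, 0, 0, 0, 0, 0, 0], [2, 0, 0, 0, 0, 0, 0]]]}}

```text
time: 5.55
tool_pos: [0.453, 0.0061, 0.0481]
tool_rot: [0.002, -0.001, 1.0, -0.001]
contact_force: [-0.5, -2.3, 6.0]
gripper_width: 0.361
grasp_force: 58.6
```

{"api": "jog_arm", "payload": {"moves": [[[2, 0, 0, -1, 0, 0, 0], [2, 0, 0, -2, 0, 0, 0], [2, 0, 0, -2, 0, 0, 0], [2, 0, 0, -1, 0, 0, 0], [2, -2.1, -0.49, 0, 0, 0, 0], [2, -2.1, -0.49, 0, 0, 0, 0], [2, -2.1, -0.49, 0, 0, 0, 0], [2, -2.1, -0.49, 0, 0, 0, 0], [2, -2.1, -0.49, 0, 0, 0, 0], [2, -2.1, -0.49, 0, 0, 0, 0], [2, -2.1, -0.49, 0, 0, 0, 0], [2, -2.1, -0.49, 0, 0, 0, 0], [2, -2.1, -0.49, 0, 0, 0, 0], [2, -2.1, -0.49, 0, 0, 0, 0], [2, 0, 0, 0, 0, 0, 0], [2, 0, 0, 0, 0, 0, 0]]]}}

```text
time: 6.88
tool_pos: [0.6611, -0.0414, 0.1047]
tool_rot: [-0.001, -0.001, 1.0, 0.0]
contact_force: [-0.6, -0.6, -5.2]
gripper_width: 0.362
grasp_force: 58.9
```

Run:
```python
from h import *
from scipy.optimize import least_squares
# circle fit of seat rim (initial pictures) and tamper base as it hangs
def circ(xy):
    r=least_squares(lambda p:np.hypot(xy[:,0]-p[0],xy[:,1]-p[1])-p[2],[*xy.mean(0),.04],loss="soft_l1",f_scale=.002); return r.x.round(4)
for n in("top","scene"):
    f=dict(np.load(n+"0.npz")); W=f["W"]
    m=(np.hypot(W[...,0]-.6625,W[...,1]+.043)<.056)&(W[...,2]>.012)&(W[...,2]<.025)
    print(n,"rim",m.sum(),circ(world(f,.018)[m][:,:2]),"whole dish ellipse:")
    g=grab_frame(n); W=world(g); m=(np.hypot(W[...,0]-.66,W[...,1]+.043)<.05)&(W[...,2]>.045)&(W[...,2]<.09)
    P=W[m]; print("base pts",len(P),np.percentile(P[:,2],[5,50,95]) if len(P) else 0, circ(P[:,:2]) if len(P)>10 else 0)
    cv2.imwrite(f"pics/seat_{n}.png",cv2.resize(g["color"][[110,120][n=="scene"]:,[200,130][n=="scene"]:][:130,:170],None,fx=4,fy=4,interpolation=cv2.INTER_CUBIC))
```

```text
top rim 294 [ 0.662  -0.0461  0.0415] whole dish ellipse:
base pts 67 [0.0653434  0.07003544 0.07607995] [ 0.6811 -0.0475  0.0316]
scene rim 271 [ 0.663  -0.041   0.0416] whole dish ellipse:
base pts 287 [0.06122878 0.06980114 0.07995443] [ 0.6585 -0.0428  0.0224]
```

View pics/seat_scene.png

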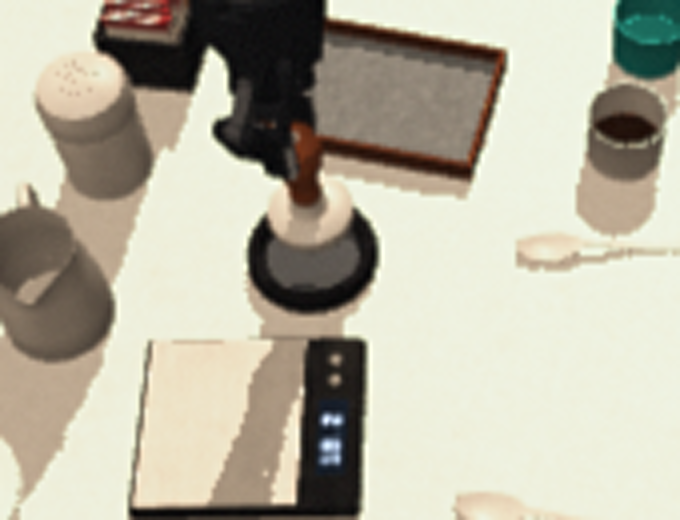

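Run:
```python
from h import *
f=grab_frame("scene"); W=world(f)
c=f["color"].astype(int); hsv=cv2.cvtColor(f["color"],cv2.COLOR_BGR2HSV)
# steel base: points with z within the base
m=(np.hypot(W[...,0]-.66,W[...,1]+.043)<.05)&(W[...,2]>.053)&(W[...,2]<.082)&(f["color"].min(-1)>110)
v,u=np.nonzero(m);print(len(u),u.min(),u.max(),v.min(),v.max())
best=None
from scipy.optimize import minimize
def pr(P): q=P@f["R"].T+f["t"]; return np.c_[q[:,0]/q[:,2]*f["fx"]+f["cx"],q[:,1]/q[:,2]*f["fy"]+f["cy"]]
a=np.linspace(0,2*np.pi,60); ring=np.c_[np.cos(a),np.sin(a)]*.029
# IoU of base silhouette with mask (closed)
mm=np.zeros((384,512),np.uint8); cv2.fillConvexPoly(mm,cv2.convexHull(np.c_[u,v].astype(np.int32)),1)
def iou(x,y,z0=.0567):
    P=np.r_[np.c_[ring+[x,y],np.full(60,z0)],np.c_[ring+[x,y],np.full(60,z0+.016)]]
    q=np.zeros((384*4,512*4),np.uint8); cv2.fillConvexPoly(q,cv2.convexHull(((pr(P)+.5)*4).astype(np.int32)),1)
    M=cv2.resize(mm,None,fx=4,fy=4,interpolation=cv2.INTER_NEAREST)
    return (q&M).sum()/(q|M).sum()
g=[(iou(x,y),x,y) for x in np.arange(.645,.68,.001) for y in np.arange(-.055,-.03,.001)]
print(sorted(g)[-5:])
```

```text
214 197 218 164 180
[(np.float64(0.7694462755438365), np.float64(0.66), np.float64(-0.04699999999999999)), (np.float64(0.7699260476581758), np.float64(0.659), np.float64(-0.04499999999999999)), (np.float64(0.7701659273862329), np.float64(0.657), np.float64(-0.04199999999999999)), (np.float64(0.7703058204537981), np.float64(0.658), np.float64(-0.04399999999999999)), (np.float64(0.7704216073781291), np.float64(0.66), np.float64(-0.04599999999999999))]
```

{"api": "jog_arm", "payload": {"moves": [[[2, -0.3, 0, 0.5, 0, 0, 0], [2, 0, 0, 1, 0, 0, 0], [2, 0, 0, 1, 0, 0, 0], [2, 0, 0, 1, 0, 0, 0], [2, 0, 0, 0.5, 0, 0, 0], [2, 0, 0, 0.4, 0, 0, 0], [2, 0, 0, 0.2, 0, 0, 0], [2, 0, 0, 0.2, 0, 0, 0], [2, 0, 0, 0.2, 0, 0, 0], [2, 0, 0, 0, 0, 0, 0]]]}}

```text
time: 7.87
tool_pos: [0.6647, -0.0414, 0.0561]
tool_rot: [0.0, -0.002, 1.0, -0.0]
contact_force: [0.2, -0.3, -4.6]
gripper_width: 0.357
grasp_force: 58.9
```

{"api": "jog_arm", "payload": {"moves": [[[2, 0, 0, 0.1, 0, 0, 0], [2, 0, 0, 0.1, 0, 0, 0], [2, 0, 0, 0, 0, 0, 0], [2, 0, 0, 0, 0, 0, 0]]]}}

```text
time: 8.2
tool_pos: [0.6648, -0.0415, 0.0545]
tool_rot: [0.0, -0.002, 1.0, -0.0]
contact_force: [0.2, 0.0, -2.6]
gripper_width: 0.359
grasp_force: 59.1
```

Contact is beginning. Release, rise, then look.

{"api": "jog_arm", "payload": {"moves": [[[2, 0, 0, 0.1, 0, 0, 0], [4.5, 0, 0, 0, 0, 0, 0], [6, 0, 0, 0, 0, 0, 0], [8.5, 0, 0, 0, 0, 0, 0], [8.5, 0, 0, 0, 0, 0, 0], [8.5, 0, 0, 0, 0, 0, 0], [8.5, 0, 0, 0, 0, 0, 0], [8.5, 0, 0, -1, 0, 0, 0], [8.5, 0, 0, -3, 0, 0, 0], [8.5, 0, 0, -4, 0, 0, 0], [8.5, 0, 0, -3, 0, 0, 0], [8.5, 3, -2, 0, 0, 0, 0.12], [8.5, 3, -2, 0, 0, 0, 0.12], [8.5, 3, -2, 0, 0, 0, 0.12], [8.5, 3, -2, 0, 0, 0, 0.12], [8.5, 0, 0, 0, 0, 0, 0]]]}}

```text
time: 9.53
tool_pos: [0.5278, -0.099, 0.1618]
tool_rot: [-0.002, 0.239, 0.971, -0.0]
contact_force: [1.6, 0.7, -1.1]
gripper_width: 1.002
grasp_force: 0.0
```

Run:
```python
from h import *
g=[]
for n,(r,c) in(("top",(110,190)),("scene",(120,130))):
    f=grab_frame(n); g.append(cv2.resize(f["color"][r:r+140,c:c+95],None,fx=4,fy=4,interpolation=cv2.INTER_CUBIC))
    W=world(f); m=(np.hypot(W[...,0]-.6625,W[...,1]+.0435)<.03)&(W[...,2]>.07)&(W[...,2]<.11);P=W[m];print(n,len(P),P[:,2].max() if len(P) else 0,P.mean(0),rect(P[:,:2]) if len(P)>3 else 0)
cv2.imwrite("pics/seat2.png",np.hstack(g))
```

```text
top 147 0.1031660210657446 [ 0.65869744 -0.04544155  0.09382229] (array([ 0.6602, -0.0459,  0.0339,  0.0338]), 60.1)
scene 154 0.10145253302135353 [ 0.65973051 -0.03855538  0.090991  ] (array([ 0.6615, -0.0427,  0.0349,  0.0315]), -76.3)
```

View pics/seat2.png

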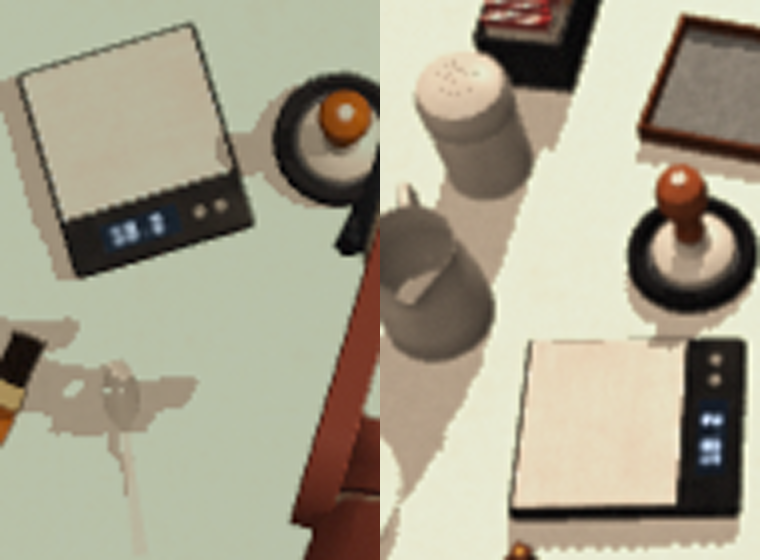

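Both views show the tamper upright inside the black seat, with its steel base within the well. Next is the dosing cup.

{"api": "jog_arm", "payload": {"moves": [[[8.5, 0, 0, 0, 0, 0, 0.12], [8.5, 0, 0, 0, 0, 0, 0.12], [8.5, 0, 0, 0, 0, 0, 0.12], [8.5, 0, 0, 0, 0, 0, 0.12], [8.5, 0, 0, 0, 0, 0, 0.12], [8.5, 0, 0, 0, 0, 0, 0.12], [8.5, 0, 0, 0, 0, 0, 0.12], [8.5, 0, 0, 0, 0, 0, 0.12], [8.5, 0, 0, 0, 0, 0, 0.12], [8.5, -3.1, -2, 0, 0, 0, 0], [8.5, -3.1, -2, 0, 0, 0, 0], [8.5, -3.2, -1.8, 0, 0, 0, 0], [8.5, 0, 0, 0, 0, 0, 0], [8.5, 0, 0, 0, 0, 0, 0]]]}}

```text
time: 10.8
tool_pos: [0.4777, -0.1948, 0.1642]
tool_rot: [0.001, 0.703, 0.711, 0.0]
contact_force: [0.6, 0.5, 1.0]
gripper_width: 1.001
grasp_force: 0.0
```

{"api": "jog_arm", "payload": {"moves": [[[8.5, 0.2, -0.8, 0, 0, 0, 0], [8.5, 0, 0, 2, 0, 0, 0], [8.5, 0, 0, 2, 0, 0, 0], [8.5, 0, 0, 2, 0, 0, 0], [8.5, 0, 0, 2, 0, 0, 0], [8.5, 0, 0, 2, 0, 0, 0], [8.5, 0, 0, 2, 0, 0, 0], [8.5, 0, 0, 2, 0, 0, 0], [8.5, 0, 0, 1, 0, 0, 0], [8.5, 0, 0, 0, 0, 0, 0], [5, 0, 0, 0, 0, 0, 0], [5, 0, 0, 0, 0, 0, 0], [5, 0, 0, 0, 0, 0, 0], [5, 0, 0, 0, 0, 0, 0], [5, 0, 0, 0, 0, 0, 0], [5, 0, 0, 0, 0, 0, 0]]]}}

```text
time: 12.13
tool_pos: [0.4692, -0.1917, 0.0138]
tool_rot: [0.001, 0.702, 0.712, 0.0]
contact_force: [0.0, -0.7, 0.5]
gripper_width: 0.586
grasp_force: 0.0
```

Run:
```python
from h import *
g=[]
for n,(r,c) in(("top",(170,290)),("scene",(90,250))):
    f=grab_frame(n); g.append(cv2.resize(f["color"][r:r+120,c:c+100],None,fx=4,fy=4,interpolation=cv2.INTER_CUBIC))
cv2.imwrite("pics/cup1.png",np.hstack(g)); print(state()["grasp_force"],state()["gripper_width"])
```

```text
0.0 0.5859286594801902
```

View pics/cup1.png

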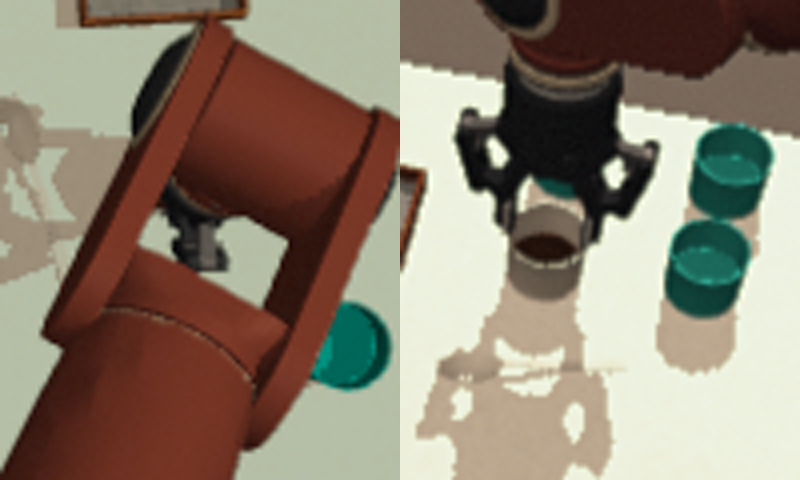

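Run:
```python
from h import *
from scipy.optimize import least_squares
f=grab_frame("scene"); W=world(f); F=dict(np.load("scene0.npz"))
for t,g,w in(("before",F,F["W"]),("now",f,W)):
    m=(abs(w[...,0]-.47)<.06)&(w[...,1]>-.24)&(w[...,1]<-.12)&(w[...,2]>.01)&(w[...,2]<.05)&(g["color"].max(-1)>90)
    hs=cv2.cvtColor(g["color"],cv2.COLOR_BGR2HSV)
    m&=~((abs(hs[...,0].astype(int)-88)<12)&(hs[...,1]>100))
    # front outer wall points
    P=w[m]; P=P[P[:,2]<.04]
    v,u=np.nonzero(m); print(t,len(P),"cols",np.percentile(u,[2,98]),"rows",np.percentile(v,[2,98]))
    xy=P[:,:2]; 
    r=least_squares(lambda p:np.hypot(xy[:,0]-p[0],xy[:,1]-p[1])-.0295,[.47,-.19],loss="soft_l1",f_scale=.002); print(r.x.round(4), "P range",xy.min(0).round(3),xy.max(0).round(3))
# visible in both: networks
for d in recognise("dosing_cup",f)[:4]: print(np.round(d["rect"]),round(d["p"],2))
```

```text
before 112 cols [277. 296.] rows [141. 161.]
[ 0.4703 -0.1902] P range [ 0.441 -0.223] [ 0.498 -0.162]
now 207 cols [277. 295.] rows [141. 162.]
[ 0.4697 -0.1913] P range [ 0.442 -0.221] [ 0.498 -0.162]
[286. 153.  19.  27.] 0.86
[334. 132.  25.  22.] 0.69
[327. 159.  22.  30.] 0.66
```

{"api": "jog_arm", "payload": {"moves": [[[4.5, 0, 0, 0, 0, 0, 0], [4.5, 0, 0, 0, 0, 0, 0], [4, 0, 0, 0, 0, 0, 0]]]}}

```text
time: 12.58
tool_pos: [0.4701, -0.192, 0.0142]
tool_rot: [0.001, 0.702, 0.712, 0.001]
contact_force: [1.2, 0.9, 1.8]
gripper_width: 0.466
grasp_force: 1.3
```

Run:
```python
from h import *
f=grab_frame("scene"); W=world(f)
cv2.imwrite("pics/cup2.png",cv2.resize(f["color"][100:180,255:345],None,fx=8,fy=7,interpolation=cv2.INTER_CUBIC))
m=(abs(W[...,0]-.47)<.08)&(abs(W[...,1]+.2)<.08)&(f["color"].max(-1)<70)&(W[...,2]<.09)&(W[...,2]>.0)
P=W[m]; i=np.argsort(P[:,2])[:40]; print(len(P),P[i][::4].round(3)); s=state(); print(s["gripper_width"],s["grasp_force"],s["tool_pos"],s["tool_rot"])
```

```text
137 [[ 0.469 -0.263  0.006]
 [ 0.475 -0.216  0.009]
 [ 0.478 -0.218  0.01 ]
 [ 0.473 -0.263  0.01 ]
 [ 0.494 -0.205  0.011]
 [ 0.476 -0.206  0.011]
 [ 0.465 -0.212  0.012]
 [ 0.485 -0.195  0.012]
 [ 0.48  -0.212  0.012]
 [ 0.488 -0.206  0.012]]
0.47113789617266694 1.8863348381330525 [ 0.4701611  -0.19201302  0.01414062] [1.43684224e-03 7.02207498e-01 7.11970608e-01 6.46717751e-04]
```

View pics/cup2.png

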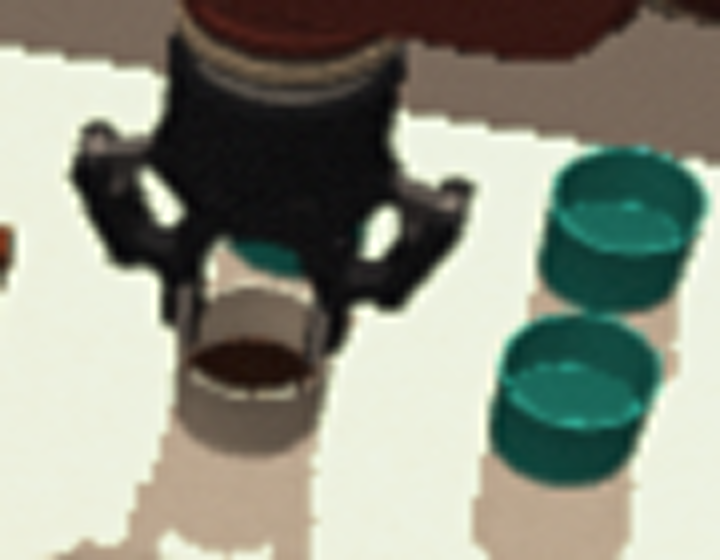

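Run:
```python
from h import *
f=grab_frame("scene"); W=world(f)
for p in([.49,-.192,.02],[.505,-.192,.02],[.45,-.192,.02],[.435,-.192,.02],[.505,-.192,.05],[.435,-.192,.05],[.505,-.192,.07],[.47,-.192,.046]):
    q=f["R"]@p+f["t"]; uv=q[:2]/q[2]*f["fx"]+[f["cx"],f["cy"]]; print(p,((uv-[255,100])*[8,7]).round())
for (cx,cy) in((172,310),(180,300),(190,290),(335,340),(330,320),(320,300),(345,310),(205,300),(215,330)):
    print((cx,cy),W[100+cy//7,255+cx//8].round(3),f["color"][100+cy//7,255+cx//8])
```

```text
[0.49, -0.192, 0.02] [195. 364.]
[0.505, -0.192, 0.02] [155. 357.]
[0.45, -0.192, 0.02] [302. 383.]
[0.435, -0.192, 0.02] [342. 390.]
[0.505, -0.192, 0.05] [158. 312.]
[0.435, -0.192, 0.05] [349. 345.]
[0.505, -0.192, 0.07] [160. 281.]
[0.47, -0.192, 0.046] [253. 335.]
(172, 310) [ 0.5   -0.184  0.064] [23 23 26]
(180, 300) [ 0.497 -0.179  0.08 ] [59 65 72]
(190, 290) [ 0.494 -0.181  0.083] [52 56 61]
(335, 340) [ 0.443 -0.187  0.06 ] [18 19 21]
(330, 320) [ 0.443 -0.185  0.076] [24 25 28]
(320, 300) [ 0.447 -0.178  0.096] [16 15 16]
(345, 310) [ 0.438 -0.18   0.088] [71 84 82]
(205, 300) [ 0.491 -0.196  0.061] [69 84 85]
(215, 330) [ 0.489 -0.21   0.022] [ 78  91 103]
```

{"api": "jog_arm", "payload": {"moves": [[[4, 0, 0, -1, 0, 0, 0], [4, 0, 0, -1, 0, 0, 0], [4, 0, 0, -1, 0, 0, 0], [4, 0, 0, -1, 0, 0, 0], [4, 0, 0, -1, 0, 0, 0], [4, 0, 0, 0, 0, 0, 0]]]}}

```text
time: 13.18
tool_pos: [0.4705, -0.1925, 0.0663]
tool_rot: [0.002, 0.702, 0.712, 0.001]
contact_force: [0.7, -0.6, 1.4]
gripper_width: 0.471
grasp_force: 0.0
```

Run:
```python
from h import *
f=grab_frame("scene"); W=world(f)
cv2.imwrite("pics/cup3.png",cv2.resize(f["color"][100:180,255:345],None,fx=8,fy=7,interpolation=cv2.INTER_CUBIC))
print(state()["gripper_width"],state()["grasp_force"])
```

```text
0.4620143986167356 0.0
```

View pics/cup3.png

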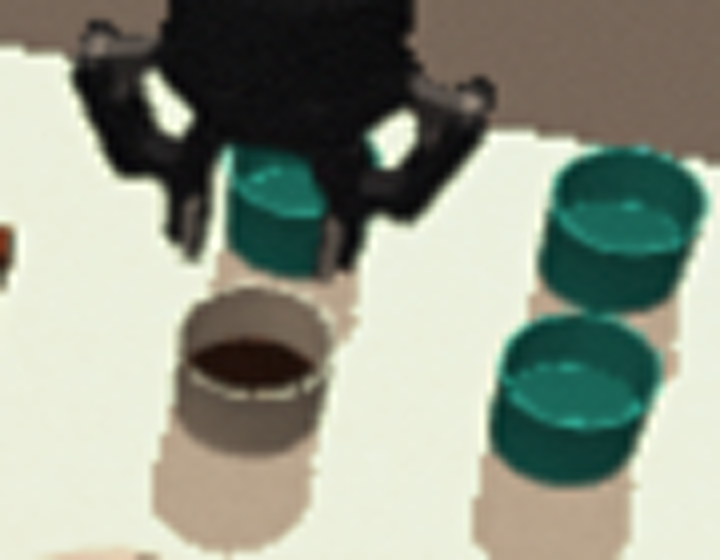

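Run:
```python
from h import *
s=state();print(s["tool_pos"],s["gripper_width"])
for n in("scene",):
    f=grab_frame(n); W=world(f)
    m=(abs(W[...,0]-.47)<.06)&(abs(W[...,1]+.195)<.05)&(W[...,2]>.06)&(W[...,2]<.13)&(f["color"].max(-1)<100)
    hs=cv2.cvtColor(f["color"],cv2.COLOR_BGR2HSV); m&=~((abs(hs[...,0].astype(int)-88)<12)&(hs[...,1]>110))
    for lo in np.arange(.06,.13,.006):
        P=W[m&(W[...,2]>=lo)&(W[...,2]<lo+.006)]
        L=P[P[:,0]>.47];R=P[P[:,0]<.47]
        print(lo.round(3),*[(len(q),q[:,0].min().round(3),q[:,0].max().round(3),q[:,1].min().round(3),q[:,1].max().round(3)) if len(q) else 0 for q in(L,R)])
```

```text
[ 0.46986663 -0.19213392  0.06499828] 0.4620143986167356
0.06 0 0
0.066 0 0
0.072 0 0
0.078 0 0
0.084 0 0
0.09 0 0
0.096 0 0
0.102 (1, np.float64(0.491), np.float64(0.491), np.float64(-0.186), np.float64(-0.186)) (5, np.float64(0.441), np.float64(0.448), np.float64(-0.188), np.float64(-0.181))
0.108 (7, np.float64(0.492), np.float64(0.502), np.float64(-0.185), np.float64(-0.177)) (4, np.float64(0.441), np.float64(0.449), np.float64(-0.186), np.float64(-0.178))
0.114 (5, np.float64(0.491), np.float64(0.502), np.float64(-0.185), np.float64(-0.18)) (8, np.float64(0.439), np.float64(0.449), np.float64(-0.188), np.float64(-0.179))
0.12 (10, np.float64(0.491), np.float64(0.503), np.float64(-0.185), np.float64(-0.178)) (8, np.float64(0.439), np.float64(0.45), np.float64(-0.188), np.float64(-0.179))
0.126 (3, np.float64(0.496), np.float64(0.502), np.float64(-0.185), np.float64(-0.182)) (4, np.float64(0.444), np.float64(0.45), np.float64(-0.183), np.float64(-0.181))
```

{"api": "jog_arm", "payload": {"moves": [[[2, 0, 0, 0, 0, 0, 0], [0, 0, 0, 0, 0, 0, 0], [0, 0, 0, 0, 0, 0, 0], [0, 0, 0, 0, 0, 0, 0], [0, 0, 0, 0, 0, 0, 0], [0, 0, 0, 0, 0, 0, 0], [0, 0, 0, 0, 0, 0, 0]]]}}

```text
time: 13.87
tool_pos: [0.4687, -0.1914, 0.063]
tool_rot: [-0.0, 0.702, 0.712, -0.0]
contact_force: [0.3, 0.0, -0.3]
gripper_width: -0.002
grasp_force: 0.0
```

Run:
```python
from h import *
s=state();print(s["tool_pos"],s["gripper_width"])
f=grab_frame("scene"); W=world(f)
cv2.imwrite("pics/cup4.png",cv2.resize(f["color"][100:180,255:345],None,fx=8,fy=7,interpolation=cv2.INTER_CUBIC))
m=(abs(W[...,0]-.47)<.06)&(abs(W[...,1]+.195)<.05)&(W[...,2]>.055)&(W[...,2]<.13)
for lo in np.arange(.055,.13,.006):
    P=W[m&(W[...,2]>=lo)&(W[...,2]<lo+.006)]
    print(lo.round(3),len(P),P.min(0).round(3) if len(P) else 0,P.max(0).round(3) if len(P) else 0)
```

```text
[ 0.46873476 -0.19143112  0.06295958] -0.0017808279991867243
0.055 0 0 0
0.061 0 0 0
0.067 0 0 0
0.073 0 0 0
0.079 0 0 0
0.085 0 0 0
0.091 2 [ 0.47  -0.183  0.094] [ 0.476 -0.182  0.094]
0.097 13 [ 0.456 -0.196  0.097] [ 0.482 -0.179  0.103]
0.103 18 [ 0.456 -0.194  0.103] [ 0.482 -0.18   0.109]
0.109 13 [ 0.457 -0.186  0.11 ] [ 0.482 -0.18   0.115]
0.115 15 [ 0.456 -0.189  0.116] [ 0.483 -0.179  0.121]
0.121 14 [ 0.456 -0.187  0.121] [ 0.483 -0.18   0.126]
0.127 10 [ 0.454 -0.198  0.127] [ 0.48  -0.179  0.13 ]
```

View pics/cup4.png

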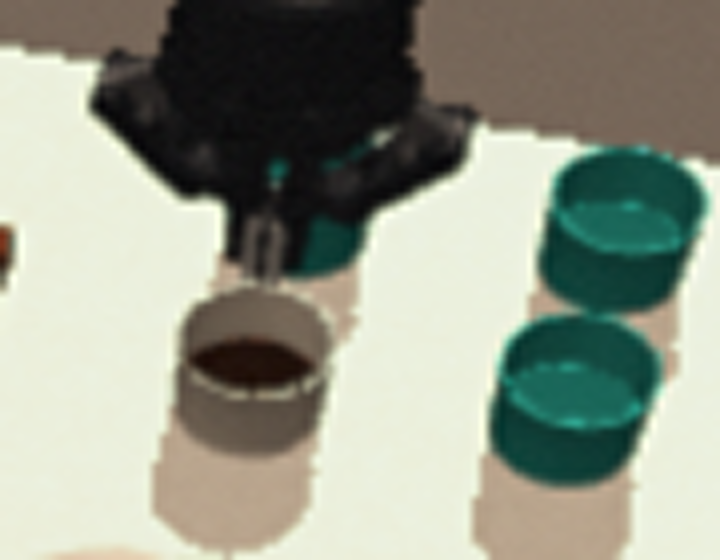

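The shut fingertips show at z ≈ 0.093 while the reported TCP is 0.063, so the real tips sit about 30 mm above the reading. The cup is untouched. I will reopen and go deeper, watching the force.

{"api": "jog_arm", "payload": {"moves": [[[8.5, 0, 0, -2, 0, 0, 0], [8.5, 0, 0, -1, 0, 0, 0], [8.5, 0, 0, 0, 0, 0, 0], [8.5, 0, 0, 0, 0, 0, 0], [8.5, 0, 0, 0, 0, 0, 0], [8.5, 0, 0, 0, 0, 0, 0], [8.5, 0, 0, 2, 0, 0, 0], [8.5, 0, 0, 2, 0, 0, 0], [8.5, 0, 0, 2, 0, 0, 0], [8.5, 0, 0, 1, 0, 0, 0], [8.5, 0, 0, 1, 0, 0, 0], [8.5, 0, 0, 1, 0, 0, 0], [8.5, 0, 0, 1, 0, 0, 0], [8.5, 0, 0, 0, 0, 0, 0]]]}}

```text
time: 15.08
tool_pos: [0.4676, -0.1908, -0.0089]
tool_rot: [-0.002, 0.702, 0.712, -0.0]
contact_force: [0.2, 1.4, 0.1]
gripper_width: 0.993
grasp_force: 0.0
```

{"api": "jog_arm", "payload": {"moves": [[[8.5, 0, 0.2, 0.5, 0, 0, 0], [8.5, 0, 0, 0.5, 0, 0, 0], [8.5, 0, 0, 0, 0, 0, 0], [5, 0, 0, 0, 0, 0, 0], [5, 0, 0, 0, 0, 0, 0], [5, 0, 0, 0, 0, 0, 0], [5, 0, 0, 0, 0, 0, 0], [5, 0, 0, 0, 0, 0, 0], [5, 0, 0, 0, 0, 0, 0], [5, 0, 0, 0, 0, 0, 0], [5, 0, 0, 0, 0, 0, 0]]]}}

```text
time: 16.0
tool_pos: [0.4716, -0.192, -0.0159]
tool_rot: [0.001, 0.702, 0.712, 0.0]
contact_force: [0.2, -0.6, 5.4]
gripper_width: 0.668
grasp_force: 64.3
```

{"api": "jog_arm", "payload": {"moves": [[[5, 0, 0, -1, 0, 0, 0], [5, 0, 0, -2, 0, 0, 0], [5, 0, 0, -3, 0, 0, 0], [5, 0, 0, -2, 0, 0, 0], [5, 2, 0, 0, 0, 0, 0], [5, 3, 0, 0, 0, 0, 0], [5, 3, 0, 0, 0, 0, 0], [5, 3, 0, 0, 0, 0, 0], [5, 3, 0, 0, 0, 0, 0], [5, 3, 0, 0, 0, 0, 0], [5, 3, 0, 0, 0, 0, 0], [5, 3, 1, 0, 0, 0, 0], [5, 3, 2, 0, 0, 0, 0], [5, 2, 2.8, 0, 0, 0, 0], [5, 1.1, 3, 0, 0, 0, 0], [5, 0, 3, 0, 0, 0, 0], [5, 0, 3, 0, 0, 0, 0], [5, 0, 3, 0, 0, 0, 0], [5, 0, 2, 0, 0, 0, 0], [5, 0, 1, 0, 0, 0, 0]]]}}

```text
time: 17.67
tool_pos: [0.6763, 0.1024, 0.0625]
tool_rot: [-0.0, 0.702, 0.712, -0.0]
contact_force: [0.3, 0.7, -1.3]
gripper_width: 0.664
grasp_force: 64.2
```

{"api": "jog_arm", "payload": {"moves": [[[5, 0, 0, 0, 0, 0, 0], [5, 0, 0, 0, 0, 0, 0]]]}}

```text
time: 17.83
tool_pos: [0.6739, 0.1024, 0.0623]
tool_rot: [-0.001, 0.702, 0.712, -0.001]
contact_force: [-0.7, -0.7, -1.1]
gripper_width: 0.667
grasp_force: 64.2
```

{"api": "jog_arm", "payload": {"moves": [[[5, 0, 0.2, 1, 0, 0, 0], [5, 0, 0, 1, 0, 0, 0], [5, 0, 0, 1, 0, 0, 0], [5, 0, 0, 1, 0, 0, 0], [5, 0, 0, 0.5, 0, 0, 0], [5, 0, 0, 0.4, 0, 0, 0], [5, 0, 0, 0.3, 0, 0, 0], [5, 0, 0, 0.2, 0, 0, 0], [5, 0, 0, 0, 0, 0, 0]]]}}

```text
time: 18.58
tool_pos: [0.6767, 0.1025, 0.0089]
tool_rot: [-0.0, 0.702, 0.712, -0.0]
contact_force: [0.3, 0.0, -1.0]
gripper_width: 0.663
grasp_force: 64.2
```

{"api": "jog_arm", "payload": {"moves": [[[5, 0, 0, 0.1, 0, 0, 0], [5, 0, 0, 0.1, 0, 0, 0], [5, 0, 0, 0, 0, 0, 0]]]}}

```text
time: 18.83
tool_pos: [0.6769, 0.1025, 0.0073]
tool_rot: [0.0, 0.702, 0.712, 0.0]
contact_force: [-0.0, 0.7, -1.6]
gripper_width: 0.669
grasp_force: 64.2
```

{"api": "jog_arm", "payload": {"moves": [[[5, 0, 0, 0.1, 0, 0, 0], [5, 0, 0, 0.05, 0, 0, 0], [5, 0, 0, 0, 0, 0, 0], [5, 0, 0, 0, 0, 0, 0]]]}}

```text
time: 19.17
tool_pos: [0.677, 0.1025, 0.0062]
tool_rot: [0.0, 0.702, 0.712, 0.0]
contact_force: [-1.0, 0.0, 2.2]
gripper_width: 0.669
grasp_force: 64.3
```

{"api": "jog_arm", "payload": {"moves": [[[7, 0, 0, 0, 0, 0, 0], [8.5, 0, 0, 0, 0, 0, 0], [8.5, 0, 0, 0, 0, 0, 0], [8.5, 0, 0, 0, 0, 0, 0], [8.5, 0, 0, 0, 0, 0, 0], [8.5, 0, 0, -1, 0, 0, 0], [8.5, 0, 0, -3, 0, 0, 0], [8.5, 0, 0, -3, 0, 0, 0], [8.5, 0, 0, -3, 0, 0, 0], [8.5, 1, -2, 0, 0, 0, 0], [8.5, 1.5, -3, 0, 0, 0, 0], [8.5, 1.5, -3, 0, 0, 0, 0], [8.5, 1.5, -3, 0, 0, 0, 0], [8.5, 1.5, -3, 0, 0, 0, 0], [8.5, 1.5, -3, 0, 0, 0, 0], [8.5, 1.5, -3, 0, 0, 0, 0], [8.5, 1, -2.7, 0, 0, 0, 0], [8.5, 0, 0, 0, 0, 0, 0]]]}}

```text
time: 20.67
tool_pos: [0.4441, 0.2107, 0.1055]
tool_rot: [-0.001, 0.701, 0.713, -0.001]
contact_force: [0.4, 0.2, 0.4]
gripper_width: 0.998
grasp_force: 0.0
```

{"api": "jog_arm", "payload": {"moves": [[[8.5, 0, 0, 0, 0, 0, -0.113], [8.5, 0, 0, 0, 0, 0, -0.113], [8.5, 0, 0, 0, 0, 0, -0.113], [8.5, 0, 0, 0, 0, 0, -0.113], [8.5, 0, 0, 0, 0, 0, -0.113], [8.5, 0, 0, 0, 0, 0, -0.113], [8.5, 0, 0, 0, 0, 0, -0.113], [8.5, 0, 0, 0, 0, 0, -0.113], [8.5, 0, 0, 0, 0, 0, -0.113], [8.5, 0, 0, 0, 0, 0, -0.113], [8.5, 0, 0, 0, 0, 0, 0], [8.5, 0, 0, 0, 0, 0, 0]]]}}

```text
time: 21.67
tool_pos: [0.4489, 0.2091, 0.1063]
tool_rot: [0.0, 0.213, 0.977, 0.0]
contact_force: [0.3, 0.2, 0.6]
gripper_width: 0.991
grasp_force: 0.0
```

```bash
cat > go.py <<'E'
import sys
from h import *
from scipy.spatial.transform import Rotation as Ro
s=state(); w,x,y,z=s["tool_rot"]; R=Ro.from_quat([x,y,z,w]).as_matrix()
t=np.array([float(a) for a in sys.argv[1:4]])
ang=np.degrees(np.arctan2(R[1,1],R[0,1])); print("tool",s["tool_pos"].round(4),"y-axis deg",ang.round(1),"tilt",R[:,2].round(3))
print("shift cm",(R.T@(t-s["tool_pos"])*100).round(2))
if len(sys.argv)>4: print("turn about tool z (tool y to deg)",np.radians(-((float(sys.argv[4])-ang+90)%180-90)).round(3))
E
python3 go.py .4497 .211 .06 65.7
python3 - <<'E'
from h import *
g=[]
for n in("top","scene"):
    f=grab_frame(n); W=world(f)
    m=(np.hypot(W[...,0]-.676,W[...,1]-.102)<.045)&(W[...,2]>.055)&(W[...,2]<.08);P=W[m]
    print(n,len(P),P[:,2].max(),rect(P[:,:2]))
    m=(np.hypot(W[...,0]-.66,W[...,1]-.1)<.11)&(W[...,2]>.015)&(W[...,2]<.03)
    r,c=[(110,190),(180,150)][n=="scene"]; g.append(cv2.resize(f["color"][r:r+95,c:c+95],None,fx=4,fy=4,interpolation=cv2.INTER_CUBIC))
cv2.imwrite("pics/plate.png",np.hstack(g))
E
```

```text
tool [0.4489 0.2091 0.1063] y-axis deg 65.4 tilt [ 0.001  0.    -1.   ]
shift cm [0.01 0.2  4.63]
turn about tool z (tool y to deg) -0.006
top 77 0.06886359048638163 (array([0.6761, 0.1003, 0.0582, 0.0571]), 21.2)
scene 143 0.07174700968774059 (array([0.677 , 0.1029, 0.059 , 0.056 ]), -71.0)
```

View pics/plate.png

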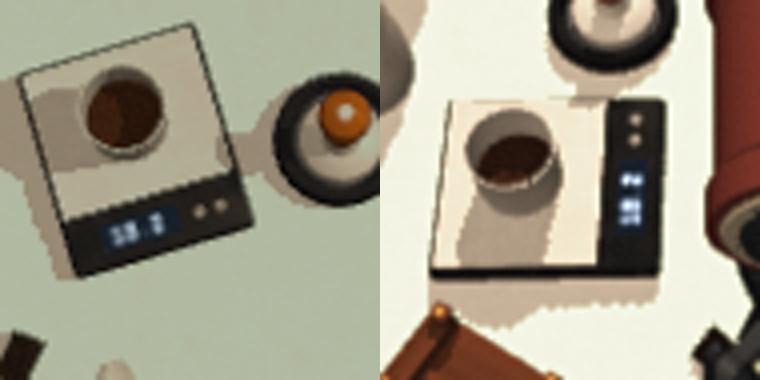

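The dosing cup stands at the middle of the plate, at (0.6765, 0.1016) against the target (0.676, 0.102), and upright. Now the brush.

{"api": "jog_arm", "payload": {"moves": [[[6, 0, 0.2, 2, 0, 0, 0], [5, 0, 0, 3, 0, 0, 0], [5, 0, 0, 3, 0, 0, 0], [5, 0, 0, 2, 0, 0, 0], [5, 0, 0, 1, 0, 0, 0], [5, 0, 0, 1, 0, 0, 0], [5, 0, 0, 0.5, 0, 0, 0], [5, 0, 0, 0.5, 0, 0, 0], [5, 0, 0, 0, 0, 0, 0], [1, 0, 0, 0, 0, 0, 0], [1, 0, 0, 0, 0, 0, 0], [1, 0, 0, 0, 0, 0, 0], [1, 0, 0, 0, 0, 0, 0], [1, 0, 0, 0, 0, 0, 0], [1, 0, 0, 0, 0, 0, 0], [1, 0, 0, 0, 0, 0, 0], [1, 0, 0, 0, 0, 0, 0]]]}}

```text
time: 23.18
tool_pos: [0.4502, 0.2115, -0.0231]
tool_rot: [0.001, 0.212, 0.977, 0.001]
contact_force: [-0.9, -0.4, 6.1]
gripper_width: 0.21
grasp_force: 59.3
```

```bash
python3 go.py .4497 .211 -.025 65.7
```

```text
tool [ 0.4502  0.2115 -0.0231] y-axis deg 65.5 tilt [ 0.002  0.001 -1.   ]
shift cm [ 0.02 -0.06  0.19]
turn about tool z (tool y to deg) -0.003
```

{"api": "jog_arm", "payload": {"moves": [[[1, 0, 0, -1, 0, 0, 0], [1, 0, 0, -2, 0, 0, 0], [1, 0, 0, -3, 0, 0, 0], [1, 0, 0, -2, 0, 0, 0], [1, 0, 0, 0, 0, 0, -0.07], [1, 0, 0, 0, 0, 0, -0.07], [1, 0, 0, 0, 0, 0, 0], [1, 0, 0, 0, 0, 0, 0]]]}}

```text
time: 23.85
tool_pos: [0.4487, 0.211, 0.0556]
tool_rot: [-0.0, 0.144, 0.99, -0.0]
contact_force: [0.4, -0.1, -0.1]
gripper_width: 0.204
grasp_force: 58.7
```

```bash
python3 go.py .657 .2435 .055 73.6
```

```text
tool [0.4487 0.211  0.0556] y-axis deg 73.5 tilt [-0. -0. -1.]
shift cm [-19.04   9.04   0.05]
turn about tool z (tool y to deg) -0.002
```

{"api": "jog_arm", "payload": {"moves": [[[1, -1, 0.5, 0, 0, 0, 0], [1, -2, 1, 0, 0, 0, 0], [1, -3, 1.5, 0, 0, 0, 0], [1, -3, 1.5, 0, 0, 0, 0], [1, -3, 1.5, 0, 0, 0, 0], [1, -3, 1.5, 0, 0, 0, 0], [1, -2, 1, 0, 0, 0, 0], [1, -1, 0.4, 0, 0, 0, 0], [1, -1, 0.1, 0, 0, 0, 0], [1, 0, 0, 0, 0, 0, 0], [1, 0, 0, 0, 0, 0, 0]]]}}

```text
time: 24.77
tool_pos: [0.6561, 0.2433, 0.0549]
tool_rot: [-0.001, 0.143, 0.99, -0.0]
contact_force: [-0.1, -0.7, -1.0]
gripper_width: 0.207
grasp_force: 58.8
```

```bash
python3 go.py .657 .2435 0 73.6
python3 - <<'E'
from h import *
f=grab_frame("scene"); W=world(f)
cv2.imwrite("pics/br.png",cv2.resize(f["color"][220:340,110:240],None,fx=5,fy=5,interpolation=cv2.INTER_CUBIC))
m=(np.hypot(W[...,0]-.657,W[...,1]-.2435)<.11)&(W[...,2]>.06)&(W[...,2]<.1)
hs=cv2.cvtColor(f["color"],cv2.COLOR_BGR2HSV); P=W[m&(hs[...,1]>110)]
print(len(P),P.min(0),P.max(0),rect(P[:,:2]))
E
```

```text
tool [0.6561 0.2433 0.0549] y-axis deg 73.5 tilt [-0.002 -0.    -1.   ]
shift cm [-0.08  0.05  5.49]
turn about tool z (tool y to deg) -0.002
356 [0.56668193 0.22772189 0.07937563] [0.67161119 0.27553452 0.09941911] (array([0.6228, 0.2604, 0.1127, 0.0329]), -17.5)
```

View pics/br.png

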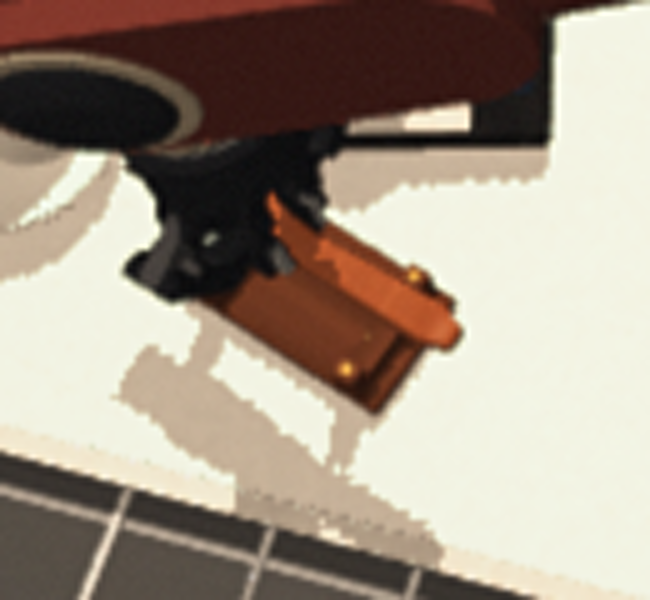

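The brush hangs level and parallel over the rest, its handle end at crop (455,330). Lowering it now.

{"api": "jog_arm", "payload": {"moves": [[[1, -0.1, 0, 1, 0, 0, 0], [1, 0, 0, 1, 0, 0, 0], [1, 0, 0, 1, 0, 0, 0], [1, 0, 0, 1, 0, 0, 0], [1, 0, 0, 0.5, 0, 0, 0], [1, 0, 0, 0.5, 0, 0, 0], [1, 0, 0, 0.3, 0, 0, 0], [1, 0, 0, 0.1, 0, 0, 0], [1, 0, 0, 0, 0, 0, 0], [1, 0, 0, 0, 0, 0, 0]]]}}

```text
time: 25.65
tool_pos: [0.6582, 0.2435, 0.0022]
tool_rot: [0.0, 0.143, 0.99, 0.0]
contact_force: [0.7, 0.2, -0.4]
gripper_width: 0.204
grasp_force: 58.8
```

{"api": "jog_arm", "payload": {"moves": [[[1, 0, 0, 0.2, 0, 0, 0], [1, 0, 0, 0.05, 0, 0, 0], [1, 0, 0, 0, 0, 0, 0], [3, 0, 0, 0, 0, 0, 0], [4, 0, 0, 0, 0, 0, 0], [4, 0, 0, 0, 0, 0, 0], [4, 0, 0, 0, 0, 0, 0], [4, 0, 0, -1, 0, 0, 0], [4, 0, 0, -3, 0, 0, 0], [4, 0, 0, -3, 0, 0, 0], [4, 0, 0, -3, 0, 0, -0.12], [4, 0, 0, 0, 0, 0, -0.12], [4, 0, 0, 0, 0, 0, -0.12], [4, 0, 0, 0, 0, 0, 0]]]}}

```text
time: 26.82
tool_pos: [0.6585, 0.2436, 0.1013]
tool_rot: [0.001, -0.038, 0.999, 0.0]
contact_force: [-0.5, -0.2, 0.3]
gripper_width: 0.47
grasp_force: 0.0
```

```bash
python3 go.py .448 .1078 .1 95.5
```

```text
tool [0.6585 0.2436 0.1013] y-axis deg 94.3 tilt [ 0.003  0.001 -1.   ]
shift cm [ 22.01 -11.96   0.07]
turn about tool z (tool y to deg) -0.021
```

{"api": "jog_arm", "payload": {"moves": [[[4, 2, -1, 0, 0, 0, 0], [4, 3, -1.7, 0, 0, 0, 0], [4, 3, -1.7, 0, 0, 0, 0], [4, 3, -1.7, 0, 0, 0, 0], [4, 3, -1.7, 0, 0, 0, 0], [4, 3, -1.7, 0, 0, 0, 0], [4, 3, -1.6, 0, 0, 0, 0], [4, 2, -0.9, 0, 0, 0, 0], [4, 0, 0, 0, 0, 0, -0.02], [4, 0, 0, 0, 0, 0, 0], [4, 0, 0, 0, 0, 0, 0]]]}}

```text
time: 27.73
tool_pos: [0.4477, 0.1078, 0.0996]
tool_rot: [0.001, -0.046, 0.999, 0.0]
contact_force: [0.7, 0.8, 0.7]
gripper_width: 0.466
grasp_force: 0.0
```

```bash
python3 go.py .448 .1078 -.03 95.5
python3 - <<'E'
from h import *
g=[]
for n in("top","scene"):
    f=grab_frame(n); W=world(f)
    m=(np.hypot(W[...,0]-.657,W[...,1]-.2435)<.12)&(W[...,2]>.018)&(W[...,2]<.05);hs=cv2.cvtColor(f["color"],cv2.COLOR_BGR2HSV)
    b=m&(hs[...,2]>140)&(hs[...,1]>120);P=W[b]; print(n,len(P),P[:,2].max(),rect(P[:,:2]))
    r,c=[(100,130),(220,110)][n=="scene"]; g.append(cv2.resize(f["color"][r:r+110,c:c+95],None,fx=4,fy=4,interpolation=cv2.INTER_CUBIC))
    # whole brush incl. bristles: region of the network, mid at z of handle top
    for d in regions_of("brush",f)[:1]:
        xy=world(f,.032)[d["pixels"]][:,:2]; print(round(d["p"],2),rect(xy))
    for d in regions_of("brush_rest",f)[:1]: print("rest",rect(world(f,.010)[d["pixels"]][:,:2]))
cv2.imwrite("pics/br2.png",np.hstack(g))
E
```

```text
tool [0.4477 0.1078 0.0996] y-axis deg 95.2 tilt [ 0.001  0.    -1.   ]
shift cm [-0.02 -0.   12.96]
turn about tool z (tool y to deg) -0.005
top 292 0.03972896065414597 (array([0.6372, 0.2499, 0.1402, 0.0551]), -17.2)
0.79 (array([0.6543, 0.2394, 0.1846, 0.028 ]), -14.6)
rest (array([0.656 , 0.2429, 0.1233, 0.0755]), -16.7)
scene 425 0.03776574740022994 (array([0.6379, 0.2504, 0.1389, 0.0593]), -17.0)
0.72 (array([0.6561, 0.2447, 0.1858, 0.0276]), -15.9)
rest (array([0.6568, 0.2451, 0.1226, 0.0702]), -16.2)
```

View pics/br2.png

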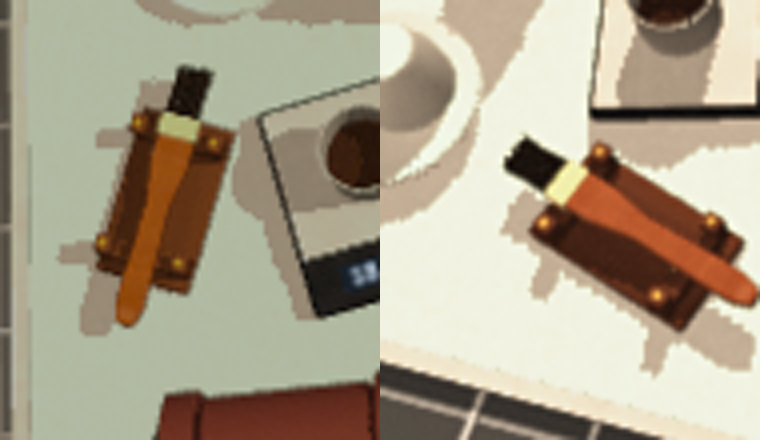

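The brush lies in both notches and is centred on the rest in both views. Now the first spoon.

{"api": "jog_arm", "payload": {"moves": [[[3, 0, 0, 3, 0, 0, 0], [3, 0, 0, 3, 0, 0, 0], [3, 0, 0, 3, 0, 0, 0], [3, 0, 0, 2, 0, 0, 0], [3, 0, 0, 1, 0, 0, 0], [3, 0, 0, 0.5, 0, 0, 0], [3, 0, 0, 0.2, 0, 0, 0], [3, 0, 0, 0, 0, 0, 0], [3, 0, 0, 0, 0, 0, 0]]]}}

```text
time: 28.78
tool_pos: [0.4486, 0.1078, -0.0264]
tool_rot: [0.001, -0.047, 0.999, 0.0]
contact_force: [-0.2, -0.2, 0.3]
gripper_width: 0.35
grasp_force: 0.0
```

{"api": "jog_arm", "payload": {"moves": [[[0, 0, 0, 0, 0, 0, 0], [0, 0, 0, 0, 0, 0, 0], [0, 0, 0, 0, 0, 0, 0], [0, 0, 0, 0, 0, 0, 0], [0, 0, 0, 0, 0, 0, 0], [0, 0, 0, 0, 0, 0, 0], [0, 0, 0, 0, 0, 0, 0]]]}}

```text
time: 29.37
tool_pos: [0.4482, 0.1077, -0.0267]
tool_rot: [0.001, -0.047, 0.999, 0.0]
contact_force: [0.3, -0.1, 6.0]
gripper_width: 0.037
grasp_force: 59.1
```

{"api": "jog_arm", "payload": {"moves": [[[0, 0, 0, -1, 0, 0, 0], [0, 0, 0, -2, 0, 0, 0], [0, 0, 0, -3, 0, 0, 0], [0, 0, 0, -2, 0, 0, 0.07], [0, 0, -1, 0, 0, 0, 0], [0, 0, -2, 0, 0, 0, 0], [0, 0, -3, 0, 0, 0, 0], [0, 0, -3, 0, 0, 0, 0], [0, 0, -3, 0, 0, 0, 0], [0, 0, -3, 0, 0, 0, 0], [0, 0, -3, 0, 0, 0, 0], [0, 0, -3, 0, 0, 0, 0], [0, 0, -3, 0, 0, 0, 0], [0, 0, -2, 0, 0, 0, 0], [0, 0, -1, 0, 0, 0, 0], [0, 0, 0, 0, 0, 0, 0]]]}}

```text
time: 30.7
tool_pos: [0.4527, -0.1638, 0.0516]
tool_rot: [-0.0, -0.01, 1.0, 0.0]
contact_force: [0.0, 0.3, -0.6]
gripper_width: 0.035
grasp_force: 59.0
```

```bash
python3 go.py .655 -.1715 .05 91.2
python3 - <<'E'
from h import *
print(state()["gripper_width"],state()["grasp_force"])
f=grab_frame("scene"); W=world(f)
for d in regions_of("spoon_a",f)[:3]:
    print(round(d["p"],2),np.round(d["rect"])); P=W[d["pixels"]]; print(np.nanmedian(P,0).round(3))
    for z in(.0,.085): print(z,rect(world(f,z)[d["pixels"]][:,:2]))
E
```

```text
tool [ 0.4527 -0.1638  0.0516] y-axis deg 91.2 tilt [-0.001  0.    -1.   ]
shift cm [-20.21  -1.19   0.15]
turn about tool z (tool y to deg) -0.0
0.0354146109305782 59.02984423424641
0.58 [289. 149.  46.  13.]
[ 0.496 -0.163  0.081]
0.0 (array([ 0.4632, -0.2285,  0.133 ,  0.0204]), 4.6)
0.085 (array([ 0.4552, -0.1625,  0.1206,  0.0185]), 4.6)
0.55 [281. 183.  44.   9.]
[ 0.495 -0.097  0.002]
0.0 (array([ 0.464 , -0.1035,  0.1207,  0.0205]), 14.3)
0.085 (array([ 0.4559, -0.0492,  0.1095,  0.0186]), 14.3)
```

{"api": "jog_arm", "payload": {"moves": [[[0, -1, -0.2, 0, 0, 0, 0], [0, -2, -0.2, 0, 0, 0, 0], [0, -3, -0.2, 0, 0, 0, 0], [0, -3, -0.2, 0, 0, 0, 0], [0, -3, -0.2, 0, 0, 0, 0], [0, -3, -0.2, 0, 0, 0, 0], [0, -3, 0, 0, 0, 0, 0], [0, -1.5, 0, 0, 0, 0, 0], [0, -0.7, 0, 0, 0, 0, 0], [0, 0, 0, 0, 0, 0, 0], [0, 0, 0, 0, 0, 0, 0]]]}}

```text
time: 31.72
tool_pos: [0.6547, -0.1684, 0.0516]
tool_rot: [-0.001, -0.012, 1.0, 0.0]
contact_force: [0.7, -0.0, -1.0]
gripper_width: 0.036
grasp_force: 59.0
```

```bash
python3 go.py .655 -.1715 -.0207 91.2;  python3 - <<'E'
from h import *
f=grab_frame("scene"); W=world(f)
for d in regions_of("spoon_a",f)[:3]:
    P=W[d["pixels"]]; z=np.nanmedian(P[:,2]); print(round(d["p"],2),np.nanmedian(P,0).round(3),d["rect"])
    xy=world(f,z)[d["pixels"]][:,:2]; c=xy.mean(0); a=np.linalg.svd(xy-c,full_matrices=False)[2][0]; print(np.degrees(np.arctan(a[1]/a[0])).round(1),rect(xy))
E
```

```text
tool [ 0.6547 -0.1684  0.0516] y-axis deg 91.4 tilt [-0.002  0.001 -1.   ]
shift cm [-0.03 -0.32  7.23]
turn about tool z (tool y to deg) 0.004
0.71 [ 0.493 -0.099  0.003] [281.1, 181.7, 45.9, 12.3]
15.5 (array([ 0.4614, -0.1042,  0.1317,  0.0238]), 14.3)
0.59 [ 0.69  -0.167  0.08 ] [220.8, 131.4, 46.1, 9.9]
0.7 (array([ 0.6565, -0.1704,  0.1332,  0.0229]), 4.3)
0.44 [0.68  0.101 0.039] [183.0, 218.0, 25.0, 28.8]
-49.9 (array([0.6811, 0.0986, 0.0811, 0.0597]), -46.2)
```

{"api": "jog_arm", "payload": {"moves": [[[0, 0, -0.3, 1, 0, 0, 0], [0, 0, 0, 1.5, 0, 0, 0], [0, 0, 0, 1.5, 0, 0, 0], [0, 0, 0, 1, 0, 0, 0], [0, 0, 0, 1, 0, 0, 0], [0, 0, 0, 0.5, 0, 0, 0], [0, 0, 0, 0.4, 0, 0, 0], [0, 0, 0, 0.2, 0, 0, 0], [0, 0, 0, 0, 0, 0, 0], [0, 0, 0, 0, 0, 0, 0]]]}}

```text
time: 32.65
tool_pos: [0.6562, -0.1728, -0.0183]
tool_rot: [0.0, -0.012, 1.0, -0.0]
contact_force: [0.7, 0.3, -0.6]
gripper_width: 0.035
grasp_force: 59.0
```

{"api": "jog_arm", "payload": {"moves": [[[0, 0, 0, 0.1, 0, 0, 0], [0, 0, 0, 0.1, 0, 0, 0], [0, 0, 0, 0.1, 0, 0, 0], [0, 0, 0, 0, 0, 0, 0], [0, 0, 0, 0, 0, 0, 0]]]}}

```text
time: 33.07
tool_pos: [0.656, -0.1727, -0.0215]
tool_rot: [0.0, -0.012, 1.0, -0.0]
contact_force: [0.8, 0.1, 0.3]
gripper_width: 0.037
grasp_force: 59.1
```

{"api": "jog_arm", "payload": {"moves": [[[1, 0, 0, 0, 0, 0, 0], [1.5, 0, 0, 0, 0, 0, 0], [1.5, 0, 0, 0, 0, 0, 0], [1.5, 0, 0, 0, 0, 0, 0], [1.5, 0, 0, -1, 0, 0, 0], [1.5, 0, 0, -2, 0, 0, 0], [3, 0, 0, -3, 0, 0, 0], [3, 0, 0, -3, 0, 0, 0], [3, 2, 0, 0, 0, 0, 0], [3, 3, 0, 0, 0, 0, 0], [3, 3, 1, 0, 0, 0, 0], [3, 3, 1, 0, 0, 0, 0], [3, 3, 1.5, 0, 0, 0, 0], [3, 3, 1.5, 0, 0, 0, 0], [3, 2, 1, 0, 0, 0, 0], [3, 0, 0, 0, 0, 0, -0.125], [3, 0, 0, 0, 0, 0, -0.125], [3, 0, 0, 0, 0, 0, 0], [3, 0, 0, 0, 0, 0, 0]]]}}

```text
time: 34.65
tool_pos: [0.4646, -0.1172, 0.0689]
tool_rot: [0.001, -0.135, 0.991, -0.0]
contact_force: [-0.2, 0.2, -0.4]
gripper_width: 0.354
grasp_force: 0.0
```

```bash
python3 go.py .4605 -.105 -.027 105.9;  python3 - <<'E'
from h import *
for n in("scene","top"):
  f=grab_frame(n); W=world(f)
  for d in regions_of("spoon_a",f)[:3]:
    P=W[d["pixels"]]; z=np.nanmedian(P[:,2]); xy=world(f,z)[d["pixels"]][:,:2]; c=xy.mean(0); a=np.linalg.svd(xy-c,full_matrices=False)[2][0]; print(n,round(d["p"],2),np.nanmedian(P,0).round(3),np.degrees(np.arctan(a[1]/a[0])).round(1),rect(xy))
E
```

```text
tool [ 0.4646 -0.1172  0.0689] y-axis deg 105.5 tilt [ 0.001 -0.001 -1.   ]
shift cm [0.08 1.29 9.59]
turn about tool z (tool y to deg) -0.007
scene 0.73 [ 0.492 -0.099  0.003] 15.6 (array([ 0.4614, -0.1042,  0.1318,  0.0238]), 14.3)
scene 0.19 [0.656 0.253 0.011] -20.2 (array([0.6577, 0.2441, 0.1204, 0.0713]), -17.0)
top 0.55 [ 0.684 -0.174  0.008] 1.1 (array([ 0.6552, -0.171 ,  0.1319,  0.0222]), -2.4)
```

{"api": "jog_arm", "payload": {"moves": [[[3, 0.1, 1.3, 0, 0, 0, 0], [3, 0, 0, 2, 0, 0, 0], [3, 0, 0, 3, 0, 0, 0], [3, 0, 0, 2, 0, 0, 0], [3, 0, 0, 1.5, 0, 0, 0], [3, 0, 0, 0.6, 0, 0, 0], [3, 0, 0, 0.4, 0, 0, 0], [3, 0, 0, 0, 0, 0, 0], [3, 0, 0, 0, 0, 0, 0]]]}}

```text
time: 35.6
tool_pos: [0.4606, -0.1049, -0.026]
tool_rot: [0.001, -0.136, 0.991, -0.0]
contact_force: [0.3, -0.2, -0.6]
gripper_width: 0.351
grasp_force: 0.0
```

```bash
python3 go.py .4605 -.105 -.0265 105.9
```

```text
tool [ 0.4606 -0.1049 -0.026 ] y-axis deg 105.7 tilt [ 0.001 -0.001 -1.   ]
shift cm [ 0.01 -0.01  0.05]
turn about tool z (tool y to deg) -0.004
```

{"api": "jog_arm", "payload": {"moves": [[[0, 0, 0, 0.05, 0, 0, 0], [0, 0, 0, 0, 0, 0, 0], [0, 0, 0, 0, 0, 0, 0], [0, 0, 0, 0, 0, 0, 0], [0, 0, 0, 0, 0, 0, 0], [0, 0, 0, 0, 0, 0, 0], [0, 0, 0, 0, 0, 0, 0]]]}}

```text
time: 36.18
tool_pos: [0.4608, -0.1052, -0.0263]
tool_rot: [0.001, -0.136, 0.991, -0.0]
contact_force: [-0.9, -0.4, 6.5]
gripper_width: 0.041
grasp_force: 59.2
```

{"api": "jog_arm", "payload": {"moves": [[[0, 0, 0, -1, 0, 0, 0], [0, 0, 0, -2, 0, 0, 0], [0, 0, 0, -3, 0, 0, 0], [0, 0, 0, -2, 0, 0, 0], [0, 0, 0, 0, 0, 0, 0.12], [0, 0, 0, 0, 0, 0, 0.12], [0, 0, -3, 0, 0, 0, 0], [0, 0, -3, 0, 0, 0, 0], [0, 0, -3, 0, 0, 0, 0], [0, 0, -2, 0, 0, 0, 0], [0, 0, 0, 0, 0, 0, 0], [0, 0, 0, 0, 0, 0, 0]]]}}

```text
time: 37.18
tool_pos: [0.4631, -0.2152, 0.0527]
tool_rot: [-0.0, -0.016, 1.0, 0.0]
contact_force: [-0.4, 0.6, -0.9]
gripper_width: 0.04
grasp_force: 59.0
```

```bash
python3 go.py .655 -.216 .055 91.2
python3 - <<'E'
from h import *
for n in("scene",):
  f=grab_frame(n); W=world(f)
  for d in regions_of("spoon_a",f)[:3]:
    P=W[d["pixels"]]; z=np.nanmedian(P[:,2]); xy=world(f,z)[d["pixels"]][:,:2]; c=xy.mean(0); a=np.linalg.svd(xy-c,full_matrices=False)[2][0]; print(n,round(d["p"],2),np.nanmedian(P,0).round(3),np.degrees(np.arctan(a[1]/a[0])).round(1),rect(xy))
E
```

```text
tool [ 0.4631 -0.2152  0.0527] y-axis deg 91.8 tilt [-0.     0.001 -1.   ]
shift cm [-19.18  -0.68  -0.24]
turn about tool z (tool y to deg) 0.01
scene 0.67 [ 0.694 -0.172  0.008] 0.0 (array([ 0.6577, -0.1743,  0.129 ,  0.0243]), 4.0)
scene 0.55 [ 0.494 -0.216  0.081] 0.3 (array([ 0.4624, -0.2152,  0.1332,  0.0245]), 2.0)
```

{"api": "jog_arm", "payload": {"moves": [[[0, -1.2, -0.1, 0, 0, 0, 0], [0, -2, -0.1, 0, 0, 0, 0], [0, -3, -0.1, 0, 0, 0, 0], [0, -3, -0.1, 0, 0, 0, 0], [0, -3, -0.1, 0, 0, 0, 0], [0, -3, -0.1, 0, 0, 0, 0], [0, -2, -0.1, 0, 0, 0, 0], [0, -1.5, -0.1, 0, 0, 0, 0], [0, -0.5, -0.1, 0, 0, 0, 0], [0, 0, 0, 0, 0, 0, 0.01], [0, 0, 0, 0, 0, 0, 0]]]}}

```text
time: 38.2
tool_pos: [0.6549, -0.2164, 0.0522]
tool_rot: [-0.001, -0.012, 1.0, 0.0]
contact_force: [-0.1, 0.5, -1.0]
gripper_width: 0.038
grasp_force: 59.0
```

```bash
python3 go.py .655 -.2175 -.021 91.2
```

```text
tool [ 0.6549 -0.2164  0.0522] y-axis deg 91.4 tilt [-0.001  0.    -1.   ]
shift cm [-0.02 -0.12  7.32]
turn about tool z (tool y to deg) 0.003
```

{"api": "jog_arm", "payload": {"moves": [[[0, 0, -0.1, 1, 0, 0, 0], [0, 0, 0, 1.5, 0, 0, 0], [0, 0, 0, 1.5, 0, 0, 0], [0, 0, 0, 1, 0, 0, 0], [0, 0, 0, 1, 0, 0, 0], [0, 0, 0, 0.5, 0, 0, 0], [0, 0, 0, 0.4, 0, 0, 0], [0, 0, 0, 0.2, 0, 0, 0], [0, 0, 0, 0.1, 0, 0, 0], [0, 0, 0, 0, 0, 0, 0], [0, 0, 0, 0, 0, 0, 0]]]}}

```text
time: 39.12
tool_pos: [0.6562, -0.2186, -0.0186]
tool_rot: [0.001, -0.012, 1.0, -0.0]
contact_force: [0.4, 0.2, -1.1]
gripper_width: 0.041
grasp_force: 59.0
```

{"api": "jog_arm", "payload": {"moves": [[[0, 0, 0, 0.1, 0, 0, 0], [0, 0, 0, 0.1, 0, 0, 0], [0, 0, 0, 0.05, 0, 0, 0], [0, 0, 0, 0, 0, 0, 0], [1, 0, 0, 0, 0, 0, 0], [1.4, 0, 0, 0, 0, 0, 0], [1.4, 0, 0, 0, 0, 0, 0], [1.4, 0, 0, 0, 0, 0, 0], [1.4, 0, 0, -1, 0, 0, 0], [1.4, 0, 0, -2, 0, 0, 0], [1.4, 0, 0, -3, 0, 0, 0], [1.4, 0, 0, -4, 0, 0, 0], [1.4, 3, 0, -2, 0, 0, 0], [1.4, 4, 0, 0, 0, 0, 0], [1.4, 4, 0, 0, 0, 0, 0], [1.4, 4, 0, 0, 0, 0, 0], [1.4, 3, 0, 0, 0, 0, 0], [1.4, 0, 0, 0, 0, 0, 0]]]}}

```text
time: 40.62
tool_pos: [0.4707, -0.2216, 0.0972]
tool_rot: [-0.002, -0.011, 1.0, 0.001]
contact_force: [-0.2, 0.3, -0.1]
gripper_width: 0.168
grasp_force: 0.0
```

Run:
```python
from h import *
g=[]
for n,(r,c) in(("top",(95,140)),("scene",(110,140))):
  f=grab_frame(n); W=world(f)
  cv2.imwrite(f"pics/end_{n}.png",cv2.resize(f["color"],(800,600),interpolation=cv2.INTER_CUBIC))
  for d in regions_of("spoon_a",f)[:3]:
    P=W[d["pixels"]]; z=np.nanmedian(P[:,2]); xy=world(f,z)[d["pixels"]][:,:2]; print(n,round(d["p"],2),np.nanmedian(P,0).round(3),rect(xy),"zmax",np.nanpercentile(P[:,2],97).round(3))
```

```text
top 0.66 [ 0.684 -0.174  0.008] (array([ 0.6539, -0.1711,  0.1291,  0.0222]), -2.3) zmax 0.015
top 0.57 [ 0.689 -0.22   0.009] (array([ 0.6537, -0.2179,  0.1317,  0.0221]), -2.5) zmax 0.014
top 0.5 [ 0.663 -0.037  0.014] (array([ 0.6618, -0.0451,  0.0895,  0.0855]), -1.7) zmax 0.021
scene 0.72 [ 0.692 -0.218  0.008] (array([ 0.6568, -0.2202,  0.1284,  0.0232]), 3.4) zmax 0.014
scene 0.42 [ 0.69  -0.172  0.007] (array([ 0.6575, -0.1752,  0.128 ,  0.0242]), 5.2) zmax 0.013
```

View pics/end_top.png

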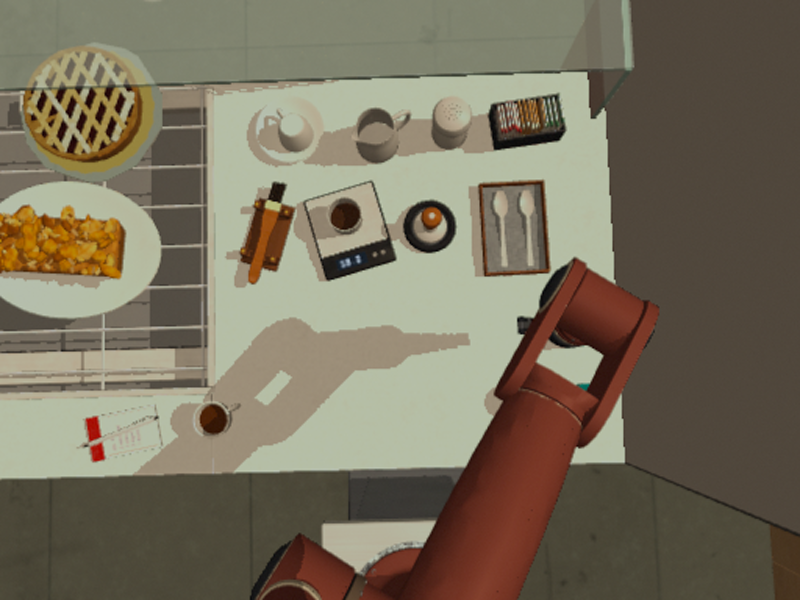

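View pics/end_scene.png

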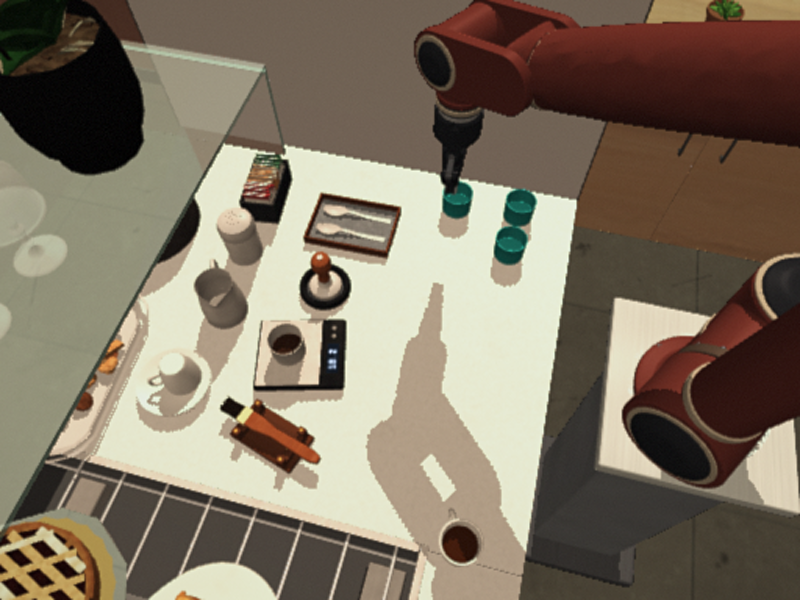

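Both views show every tool in its home: brush (268,230), cup on the plate (344,216), tamper (431,225), spoons side by side in the tray (501/528,228). The served cup is unmoved at (212,418), and the arm is clear.

```bash
python3 -c "
from plant import *
print(job_done())"
```

```text
the job is handed in; nothing more can be done
None
```

The job is handed in at about 41 s: the tamper, dosing cup, brush and both spoons were put in their homes in the order asked, the final pictures show each in place, and the espresso cup was not moved.

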